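Make up a leak-test carrier

TASK

Make up the carrier tray for the next leak test: set the wide housing on the sprung seal pad of its nest, side spigot through the gap opposite the latch, and press it down until the latch snaps over it and keeps it down. Stand the large stopper in the large round well, the small stopper in the small round well and the long hose fitting, thread down, in the six-sided pocket. Leave the narrow housing and the short fitting where they lie.

Things in the scene. Friction and masses are not known exactly. Their poses are not given: they have to be found in the camera images.
- wide_housing: Wider of two off-white cast housings, 0.13 kg. Body 49 mm wide (x +-24.5), 62 long (y -25 to 37), 22 high; boss 24 mm across at x 0, y 6, rim 34 mm up; 12 mm thick spigot from the -y end to y -37. Origin on the underside; z up. Grip across the 49 mm at y 6. Seated, its origin is over the nest's, axes alike, 25 mm up on the raised pad, 17 mm when latched; pressing on the boss takes about 15 N.
- narrow_housing: The narrower look-alike, body 37 mm wide (x) and 52 mm long (y from -20 to 32), 25 mm high, boss 19 mm across to 36 mm height, same kind of spigot to y -32. Does not belong in the kit. Origin on the underside.
- large_stopper: The larger rubber stopper, a tapered round plug standing on its narrow end: 39 mm across the top rim, 27 mm across the foot, 42 mm tall. Origin: centre of the foot; z up.
- small_stopper: The smaller rubber stopper, same shape: 26 mm across the top rim, 18 mm across the foot, 29 mm tall. Origin: centre of the foot; z up.
- long_fitting: The taller of two brass hose fittings, standing on its thread, 53 mm tall: thread 17 mm thick up to 13 mm height, hexagon 22 to 26 mm wide from 13 to 28 mm, barbed hose end 16 mm thick above. Origin: centre of the thread's end; z up.
- short_fitting: The look-alike brass hose fitting, 35 mm tall, hexagon 15 to 17 mm wide. Does not belong in the kit. Origin: centre of the thread's end.
- nest: Fixed nest on the tray's far side; origin on its underside, 7 mm over the bench, z up. Spring pad: top 25 mm up, goes down 12 mm (5 to 12 N). Flared corner guides to 50 mm up (3 mm play, 7 mm lead-in), open at y -16 to 28. Latch at +y: sloped sprung bolt 38 to 58 mm up; the housing's end pushes it back, it snaps over the body 9 mm below rest height. Spigot gap at -y. Bracket 62 mm up.
- large_stopper_block: Grey 60 x 60 x 16 mm block, fixed on the tray's near side, round well 42 mm across and 10 deep in the middle. Origin: centre of its underside, 7 mm over the bench; well floor 6 mm above that; z up. It and the other two blocks stand in a row along y, 64 mm apart, in any order; fingers closing along x stay clear of the neighbours.
- small_stopper_block: Grey block of the same size with a round well 30 mm across and 8 mm deep. Origin: centre of its underside; well floor 8 mm above it.
- fitting_block: Grey 60 by 60 mm base with a raised six-sided collar, 16 mm high in all, round a six-sided pocket 32 mm across flats and 12 mm deep. Origin: centre of its underside; pocket floor 4 mm above it.
Not all that is in view belongs to the job. What is shaped like the wide_housing but turquoise or yellow is not meant.

How it is judged:
At the end, for the whole second after the job is handed in: Wide housing level in the nest, latched down (underside under 20 mm above the nest's origin, within 8 mm of centre); both stoppers and the long fitting upright on the floors of their own wells (within 9 to 12 mm of centre); all at rest; the narrow housing and short fitting moved under 30 mm (z of wide_housing in the frame of nest between 0.011 and 0.02 m and horizontal distance between wide_housing and nest below 0.008 m and angle between wide_housing's own z axis and vertical below 0.1 rad and horizontal distance between large_stopper and large_stopper_block below 0.011 m and z of large_stopper in the frame of large_stopper_block below 0.009 m and angle between each of large_stopper, small_stopper, long_fitting's own z axis and vertical below 0.15 rad and horizontal distance between small_stopper and small_stopper_block below 0.009 m and z of small_stopper in the frame of small_stopper_block below 0.011 m and horizontal distance between long_fitting and fitting_block below 0.012 m and z of long_fitting in the frame of fitting_block below 0.008 m and linear speed of each of wide_housing, large_stopper, small_stopper, long_fitting below 0.02 m/s and distance of each of narrow_housing, short_fitting from where it was at the start of the episode below 0.03 m); the robot touches nothing.
It fails at once if the narrow housing is moved by more than 30 mm or picked up (distance of narrow_housing from where it was at the start of the episode above 0.03 m).
It fails at once if the short fitting is moved by more than 30 mm or picked up (distance of short_fitting from where it was at the start of the episode above 0.03 m).
It also fails if it takes over 102 s, if anything falls off the work surface, if the arm or the gripper's body presses on something with over 40 N, if the wrist force passes 120 N, or if a joint passes its speed limit or range.

ROBOT

A 7-joint arm with a two-finger parallel gripper is mounted at the origin on a cart in front of the work surface, level with it; the furniture and walls round the work are solid. World frame = base frame: x ahead of the robot, y to its left, z up, the work surface at z = 0. Lengths are in m, angles in rad, forces in N, time in s.
With the tool pointing down it reaches from about 0.4 to 0.85 m from the base axis. Payload 10.4 kg.
Tool frame: the origin (TCP) lies between the finger pads; the fingertips stand manip.finger_overhang ahead of it and the grasp point (between the pads) lies 11 mm behind it (manip.finger_overhang is the distance from the TCP to the fingertips, in m); x points along the fingers, z is the direction in which the jaws open and shut, and the axes are right-handed (so a half turn about x gives the same grasp; the last joint's range is limited). The gripper opens to 85 mm and grips with 20 to 120 N. Pads are 22 mm wide; open, the fingers measure 114 mm over their backs; the gripper's body (76 mm by 85 mm) begins 54 mm behind the grasp point. The pads swing forward as they close: fully open they stand 13 mm farther back than shut.
Start: joints at [1.103, 0.332, -0.065, 1.46, 0.022, 1.35, -0.088], TCP at [0.269, -0.564, 0.239] pointing down, gripper open.
Joint ranges: [-2.6, 2.6], [-0.5, 2.12], [-1.47, 1.34], [0.16, 2.42], [-1.27, 4.41], [0.06, 2.06], [-2.6, 2.6]. Speed limits (rad/s): [2.22, 2.22, 2.79, 2.79, 3.14, 3.14, 3.14].

INTERFACE

Orientations are given as a unit quaternion [x, y, z, w].
In Python, from workcell import get_obs, camera, workorder, manip gives the robot as it stands. The module is installed in compiled form; this text tells all that it offers.
- The arm moves only by the tool play_rows, never from a script. Its argument "increments" is text: rows parted by semicolons, each of 4 numbers parted by spaces: the shift along the tool's x, y, z in m, then the turn about the tool's x in rad. A call has 1 to 20 rows; each row shifts and turns the pose as measured when the row begins, along the tool's axes as they then stand; what a row does not reach is not made up. A row lasts 1/10 s, in which the tool goes at most 50 mm and 8.59 degrees, less where a joint would pass 70% of its speed; a pose out of reach is approached as far as the arm can. A call is refused whole if a number of a shift passes 0.05 or a number of a turn 0.15, either way. A call with a gripper value outside its range is refused whole. "hand" is the gripper command: -1 is fully open, 1 is shut, values between are in proportion, set as the call begins (left out, the last holds). The fingers move at their own pace and stop on an object; "squeeze" is the grip in N (left out, the last holds). Time passes only in rows, so rows that do not move let the fingers close. It gives the time, the measured TCP pose, the force and the opening at its end, in the units of the state.
- get_obs(): the state, without advancing time (a new reading comes with each control period).
- camera(name): name is "scene" or "top" or "wrist"; returns a dict with "img" (384x512x3 uint8, blue, green, red), "fov_y" (degrees; the focal length in pixels is half the picture's height over the tangent of half this angle, whatever the lens; pixels are square), "cx", "cy" (the principal point, pixels), "R" (3x3) and "t" (3): a world point X has camera coordinates R X + t; the wrist camera has in their place "tool_from_camera" (4x4, takes a point from camera to tool coordinates, whose origin is the TCP and whose axes are the tool frame's). Camera axes: x right, y down, z forward; pixel columns grow to the right and rows downward; lengths in m; the calibration is good to about 2 mm. A picture is of the moment at which its call begins: read the wrist's pose just before it. There is no depth.
- workorder.hand_in(): hands the job in, once; it reports no verdict.
The state is a dict: "clock": time; "joint_pos": joint angles; "joint_velocities": joint speeds; "tau": joint torques, N m; "position": TCP position; "ee_rot": TCP orientation; "ft_force": force on the tool from outside, world axes, zero at the start; "torque": the same for the moment, N m; "grip_width": opening from 0.0 (shut) to 1.0 (fully open).
Only numpy, scipy, OpenCV 4.12 (cv2) and the standard library are available. Lean on these libraries where they do the work, as an engineer would, in place of code of your own. Each camera call takes 0.05 s, during which the arm holds its last target.

## Working session

There is one attempt and no reset: what is moved stays moved. The work goes in short steps, Python scripts to look and compute and a tool call to move; the robot and the scene stay as the last step left them, time stands still between calls to the robot, and variables do not carry over. Pictures are saved under pics/ and viewed, and the job is handed in when it is done.

Besides the shell and the picture viewer there is one more tool, called after "Call:" in YAML: its name, and indented under it one key for each argument. play_rows: Moves the arm, as the interface text tells. Its arguments: {"type":"object","properties":{"increments":{"type":"string"},"hand":{"type":"number"},"squeeze":{"type":"number"}},"required":["increments"]}

```bash
mkdir -p pics; python3 - <<'E'
from workcell import get_obs, camera, workorder, manip
import cv2, json
print(get_obs()); print(manip.finger_overhang)
for n in ("scene","top","wrist"):
    c=camera(n); cv2.imwrite(f"pics/{n}0.png",c["img"]); print(n,{k:v for k,v in c.items() if k!="img"})
E
```

```text
{'clock': 0.0, 'joint_pos': array([ 1.10341637,  0.33285052, -0.06470423,  1.46091891,  0.02160012,
        1.34985553, -0.08852203]), 'joint_velocities': array([ 7.92902297e-04,  7.54797192e-04, -2.35855532e-05,  1.43294846e-03,
       -7.99566114e-04,  1.01417522e-03, -2.77611015e-04]), 'tau': array([ 1.05203766e-03, -6.25445652e+01,  4.98421106e-02, -3.91606915e+01,
        1.61471096e-02,  9.85960913e-03,  1.10501927e-05]), 'position': array([ 0.26876546, -0.56388461,  0.23853994]), 'ee_rot': array([ 0.37763948,  0.59837797, -0.37717058,  0.59755718]), 'ft_force': array([-0.34198023,  0.10638367, -0.42257657]), 'torque': array([-0.04509017, -0.02634359,  0.02517728]), 'grip_width': 1.00003545105508}
0.008
scene {'fov_y': 54.90853417969103, 'cx': 259.96319579325865, 'cy': 189.46965238119904, 'R': array([[ 0.79562295,  0.60560246, -0.01515861],
       [ 0.47877443, -0.64393718, -0.59675786],
       [-0.37115922,  0.4675367 , -0.80227817]]), 't': array([-0.36309408, -0.28585775,  1.68766426])}
top {'fov_y': 52.60091271198038, 'cx': 255.89599196217705, 'cy': 188.07257937879254, 'R': array([[ 0.0292038 , -0.99918405, -0.02789948],
       [-0.99398484, -0.02608184, -0.10636669],
       [ 0.10555223,  0.03083797, -0.99393548]]), 't': array([-0.08203956,  0.53726543,  1.14738359])}
wrist {'fov_y': 65.41414655022469, 'cx': 255.70953813116265, 'cy': 193.36239928842826, 'tool_from_camera': array([[ 6.08803676e-04, -2.86805046e-01,  9.57988776e-01,
        -1.34589234e-01],
       [-3.65188846e-04, -9.57988954e-01, -2.86804867e-01,
         7.29938672e-02],
       [ 9.99999748e-01, -1.75238958e-04, -6.87965200e-04,
         1.28012940e-05],
       [ 0.00000000e+00,  0.00000000e+00,  0.00000000e+00,
         1.00000000e+00]])}
```

```bash
python3 - <<'E'
import cv2
for n in ("scene","top"):
    i=cv2.imread(f"pics/{n}0.png"); cv2.imwrite(f"pics/{n}0b.png",cv2.resize(i,(800,600),interpolation=cv2.INTER_CUBIC))
E
```

```text
(no output)
```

View pics/scene0b.png

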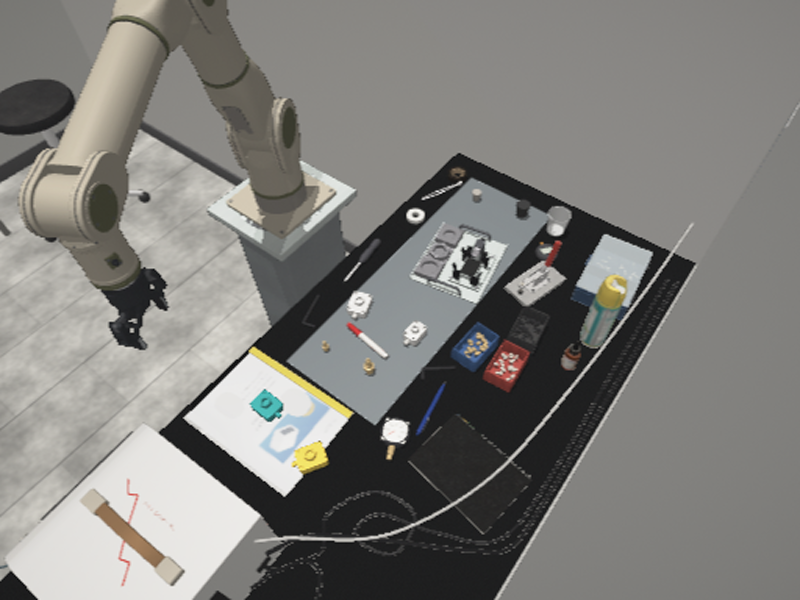

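View pics/top0b.png

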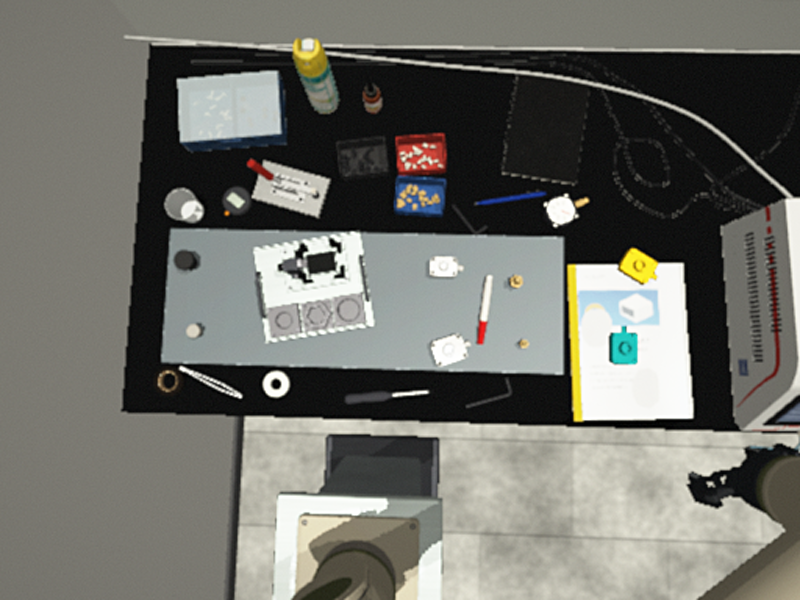

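View pics/wrist0.png

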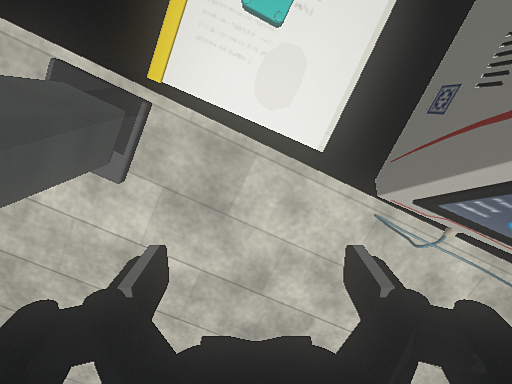

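Top view (800 px copy): two off-white housings at (445,266) and (449,349), dark stopper (186,260), pale stopper (194,330), fittings (515,282) and (523,343), tray (312,287) with nest above and three blocks below. I'll enlarge these.

```bash
python3 - <<'E'
import cv2
def crop(src,x0,y0,x1,y1,s,out):
    i=cv2.imread(src)[y0:y1,x0:x1]; cv2.imwrite(out,cv2.resize(i,None,fx=s,fy=s,interpolation=cv2.INTER_CUBIC))
crop("pics/top0.png",155,145,255,220,8,"pics/t_tray.png")
crop("pics/top0.png",260,155,360,230,8,"pics/t_hous.png")
crop("pics/top0.png",100,145,160,220,8,"pics/t_stop.png")
crop("pics/scene0.png",200,175,280,235,8,"pics/s_hous.png")
crop("pics/scene0.png",255,135,335,195,8,"pics/s_tray.png")
E
```

```text
(no output)
```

View pics/t_tray.png

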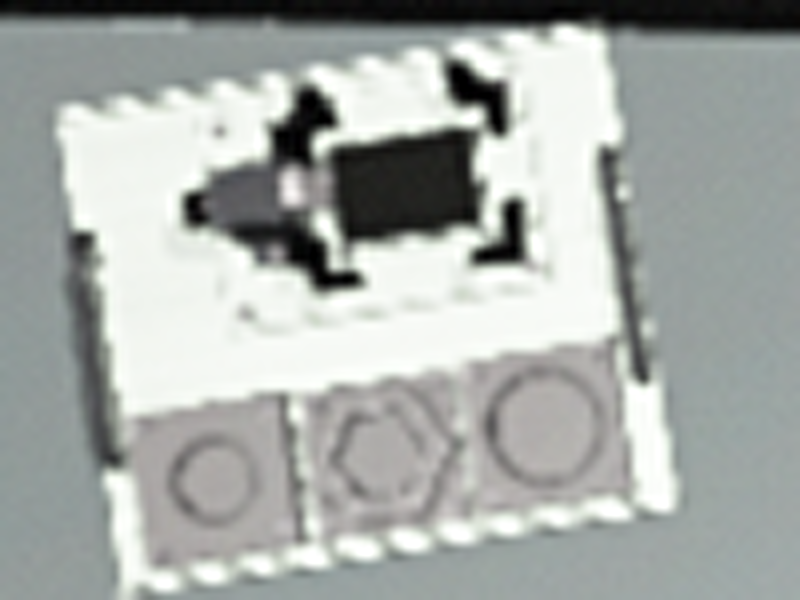

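View pics/t_hous.png

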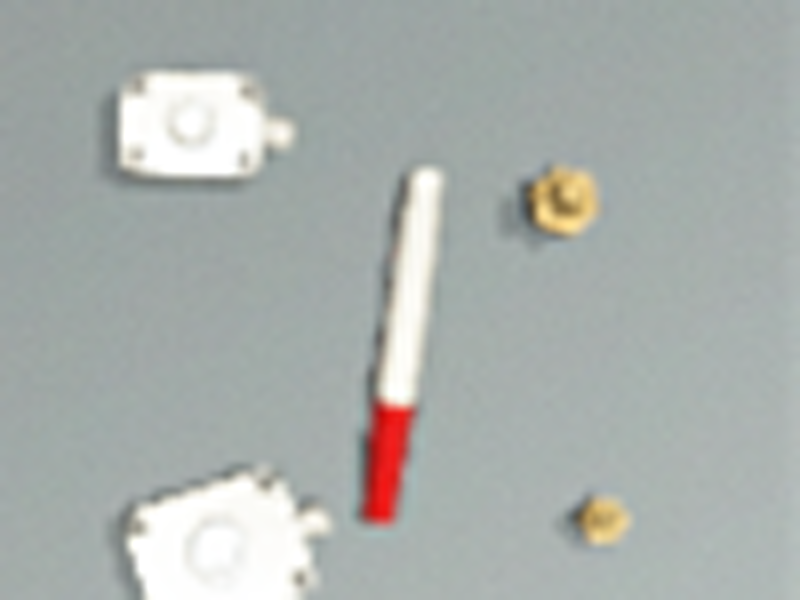

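View pics/t_stop.png

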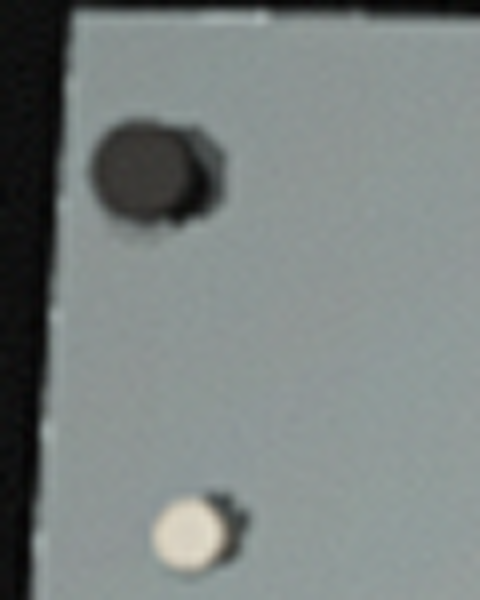

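View pics/s_tray.png

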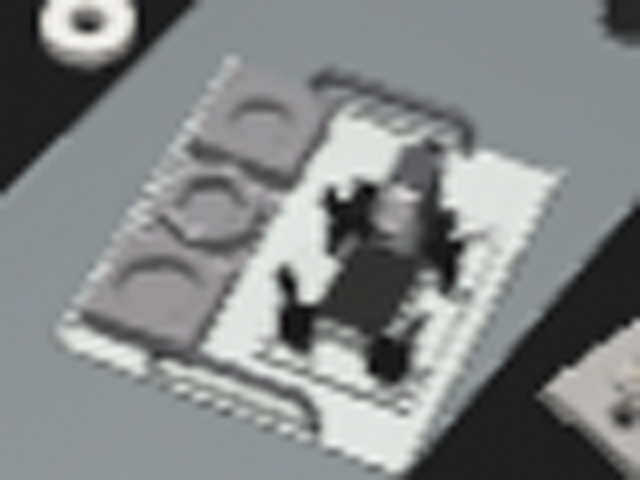

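View pics/s_hous.png

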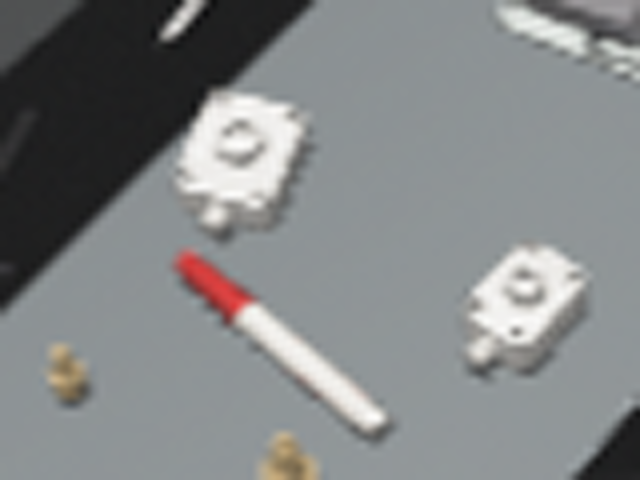

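```bash
cat > h.py <<'E'
import numpy as np, cv2
from scipy.spatial.transform import Rotation as Ro
from workcell import get_obs, camera, manip
def K(c):
    f=c["img"].shape[0]/2/np.tan(np.radians(c["fov_y"])/2); return np.array([[f,0,c["cx"]],[0,f,c["cy"]],[0,0,1]])
def ext(c,obs=None):
    if "R" in c: return c["R"],c["t"]
    T=np.eye(4);T[:3,:3]=Ro.from_quat(obs["ee_rot"]).as_matrix();T[:3,3]=obs["position"]
    M=np.linalg.inv(T@c["tool_from_camera"]); return M[:3,:3],M[:3,3]
def full(px,off,s): return (np.array(px,float)+.5)/s-.5+np.array(off)
def onz(k,R,t,px,z):
    d=R.T@np.linalg.solve(k,[px[0],px[1],1.]); o=-R.T@t; return o+d*(z-o[2])/d[2]
def tri(v):  # list of (K,R,t,px)
    A=np.zeros((3,3));b=np.zeros(3);ls=[]
    for k,R,t,p in v:
        d=R.T@np.linalg.solve(k,[p[0],p[1],1.]);d/=np.linalg.norm(d);o=-R.T@t
        P=np.eye(3)-np.outer(d,d);A+=P;b+=P@o;ls.append((o,P))
    X=np.linalg.solve(A,b); return X,[float(np.linalg.norm(P@(X-o))) for o,P in ls]
def proj(k,R,t,X):
    p=k@(R@np.array(X,float)+t); return p[:2]/p[2]
def snap(n):
    o=get_obs(); c=camera(n); R,t=ext(c,o); return c["img"],K(c),R,t
def plan(X,yaw=None,n=None):
    """shift to bring TCP to X; yaw = desired jaw(z axis) heading deg mod 180"""
    o=get_obs();M=Ro.from_quat(o["ee_rot"]).as_matrix();d=M.T@(np.array(X)-o["position"])
    z=M[:,2];h=np.degrees(np.arctan2(z[1],z[0]));
    print("clk %.2f pos"%o["clock"],o["position"].round(4),"xaxis",M[:,0].round(4),"jaw heading %.2f"%h,"q7 %.2f"%o["joint_pos"][6],"tool shift",d.round(4))
    if yaw is not None:
        dd=(yaw-h+90)%180-90; print("world yaw change deg %.2f -> tool x turn %.4f rad"%(dd,-np.radians(dd)))
E
python3 - <<'E'
from h import *
ti,tk,tR,tt=snap("top"); si,sk,sR,st=snap("scene")
T=lambda p:full(p,(260,155),8); TS=lambda p:full(p,(100,145),8); TT=lambda p:full(p,(155,145),8)
SH=lambda p:full(p,(200,175),8); ST=lambda p:full(p,(255,135),8)
for n,a,b in [("wideboss",T((216,548)),SH((240,140))),("narrowboss",T((190,122)),SH((526,285)))]:
    print(n,tri([(tk,tR,tt,a),(sk,sR,st,b)]))
z=lambda p,h:onz(tk,tR,tt,p,h).round(4)
print("long top",z(T((567,190)),.053),"short",z(T((603,518)),.035))
print("wide spigot tip",z(T((328,523)),.012),"wide corners",z(T((262,468)),.022),z(T((135,520)),.022))
print("large",z(TS((143,170)),.042),"small",z(TS((190,533)),.029))
print("blocks sm,fit,lg",z(TT((214,480)),.023),z(TT((387,455)),.023),z(TT((547,427)),.023),"pad",z(TT((405,185)),.032))
plan([.35,-.2,.3])
E
```

```text
wideboss (array([ 0.43543382, -0.16286704,  0.02956707]), [0.0015926140390732188, 0.0015926140390732334])
narrowboss (array([ 0.59613012, -0.14897136,  0.0313189 ]), [0.0006621868541124249, 0.0006621868541123966])
long top [ 0.5713 -0.287   0.053 ] short [ 0.4516 -0.3042  0.035 ]
wide spigot tip [ 0.4475 -0.2047  0.012 ] wide corners [ 0.4672 -0.1788  0.022 ] [ 0.4463 -0.1315  0.022 ]
large [0.5947 0.3548 0.042 ] small [0.4582 0.3326 0.029 ]
blocks sm,fit,lg [0.4835 0.1582 0.023 ] [0.4948 0.0927 0.023 ] [0.5071 0.0322 0.023 ] pad [0.5971 0.0888 0.032 ]
clk 0.25 pos [ 0.2689 -0.5641  0.239 ] xaxis [-2.e-04  5.e-04 -1.e+00] jaw heading -64.51 q7 -0.09 tool shift [-0.0609  0.2299 -0.2938]
```

Call:
play_rows:
  increments: "-0.002 0.0266 -0.0254 0;-0.002 0.0266 -0.0254 0;-0.002 0.0266 -0.0254 0;-0.002 0.0266 -0.0254 0;-0.002 0.0266 -0.0254 0;-0.002 0.0266 -0.0254 0;-0.002 0.0266 -0.0254 0;-0.002 0.0266 -0.0254 0;-0.002 0.0266 -0.0254 0;-0.002 0.0266 -0.0254 0;0 0 0 -0.147;0 0 0 -0.147;0 0 0 -0.147;0 0 0 -0.147;0 0 0 -0.147;0 0 0 -0.147;0 0 0 -0.147;0 0 0 -0.147;0 0 0 -0.147;0 0 0 -0.147"
  hand: -1

```text
clock: 2.25
position: [0.4031, -0.2047, 0.2585]
ee_rot: [-0.13, 0.696, 0.129, 0.695]
ft_force: [-0.3, -0.4, -0.4]
grip_width: 1.001
```

```bash
python3 - <<'E'
from h import *
plan([.43,-.17,.22],20)
i,k,R,t=snap("wrist"); cv2.imwrite("pics/w1.png",i); np.savez("w1.npz",k=k,R=R,t=t)
E
```

```text
clk 2.25 pos [ 0.4031 -0.2047  0.2585] xaxis [-0.0014 -0.0018 -1.    ] jaw heading 21.08 q7 0.75 tool shift [0.0384 0.0227 0.0376]
world yaw change deg -1.08 -> tool x turn 0.0188 rad
```

View pics/w1.png

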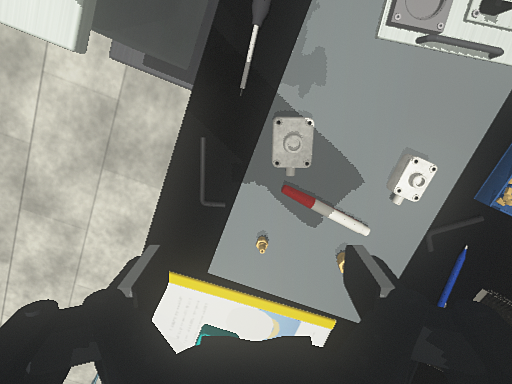

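Wrist view: wide housing at (293,142), narrow at (414,178), short fitting (262,243), long fitting (342,262). The wide housing has the visibly broader body (40 px vs 28 px). Moving closer for a second view.

Call:
play_rows:
  increments: "0.02 0.002 0.018 0.0;0.02 0.0 0.018 0.0;0 0 0 0;0 0 0 0"

```text
clock: 2.7
position: [0.4366, -0.1899, 0.2183]
ee_rot: [-0.13, 0.695, 0.128, 0.695]
ft_force: [-0.1, -0.7, 1.0]
grip_width: 0.999
```

```bash
python3 - <<'E'
from h import *
plan([.43,-.17,.22],20)
i,k,R,t=snap("wrist"); cv2.imwrite("pics/w2.png",i); np.savez("w2.npz",k=k,R=R,t=t)
a=cv2.imread("pics/w1.png")[100:190,250:350]; b=i[50:200,220:380]
cv2.imwrite("pics/w1c.png",cv2.resize(a,None,fx=6,fy=6,interpolation=2)); cv2.imwrite("pics/w2c.png",cv2.resize(b,None,fx=4,fy=4,interpolation=2))
E
```

```text
clk 2.70 pos [ 0.4366 -0.1899  0.2183] xaxis [ 0.    -0.003 -1.   ] jaw heading 21.02 q7 0.67 tool shift [-0.0018  0.0209  0.001 ]
world yaw change deg -1.02 -> tool x turn 0.0178 rad
```

View pics/w2.png

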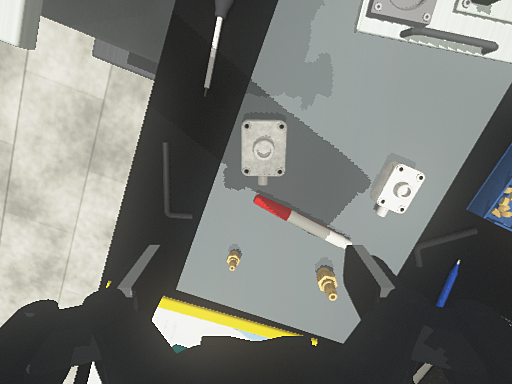

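View pics/w2c.png

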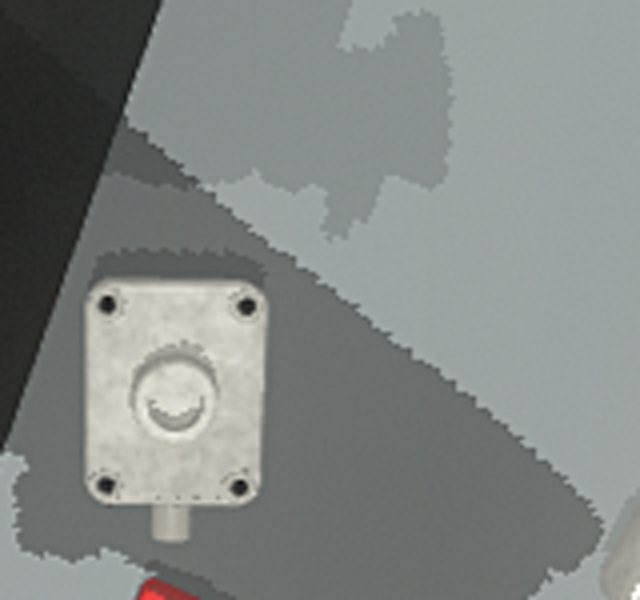

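View pics/w1c.png

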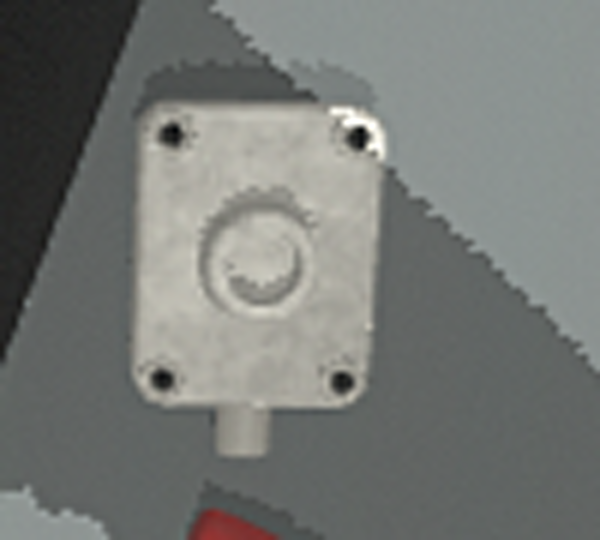

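```bash
python3 - <<'E'
from h import *
a=np.load("w1.npz");b=np.load("w2.npz")
P1=[(172,134),(358,138),(162,379),(342,381)];P2=[(107,304),(246,306),(106,486),(240,488)]
Q=[]
for p,q in zip(P1,P2):
    X,r=tri([(a["k"],a["R"],a["t"],full(p,(250,100),6)),(b["k"],b["R"],b["t"],full(q,(220,50),4))]); print(X.round(4),np.round(r,4))
for q in P2: Q.append(onz(b["k"],b["R"],b["t"],full(q,(220,50),4),.022)); print(Q[-1].round(4))
Q=np.array(Q); c=Q.mean(0); 
for u,v in((2,0),(3,1)): d=Q[v]-Q[u]; print("yaw",np.degrees(np.arctan2(-d[0],d[1])))
for u,v in((0,1),(2,3)): d=Q[v]-Q[u]; print("yaw",np.degrees(np.arctan2(d[1],d[0])))
print("centre",c, np.linalg.norm(Q[0]-Q[1]),np.linalg.norm(Q[2]-Q[3]),np.linalg.norm(Q[0]-Q[2]))
yaw=np.radians(20.5);
print("boss",onz(b["k"],b["R"],b["t"],full((174,397),(220,50),4),.034))
print("boss = centre (y6) yes; origin",c[:2]-6e-3*np.array([-np.sin(yaw),np.cos(yaw)]))
E
```

```text
[ 0.4091 -0.1465  0.0272] [0. 0.]
[ 0.4439 -0.1338  0.0267] [0.0001 0.0001]
[ 0.4261 -0.1931  0.0258] [0.0001 0.0001]
[ 0.4612 -0.1802  0.0258] [0.0002 0.0002]
[ 0.4091 -0.1469  0.022 ]
[ 0.4443 -0.1339  0.022 ]
[ 0.4264 -0.1941  0.022 ]
[ 0.462  -0.1811  0.022 ]
yaw 20.15894922412443
yaw 20.48160255241875
yaw 20.19280163278089
yaw 20.123338803757232
centre [ 0.43543641 -0.16399974  0.022     ] 0.0375910265035849 0.037874429624194385 0.05027943343361795
boss [ 0.43423171 -0.16226588  0.034     ]
boss = centre (y6) yes; origin [ 0.43753765 -0.16961977]
```

Screw holes triangulate to z≈26 mm (true 22; calibration-level error); body centre (0.435,-0.1635), yaw 20.2°. Hole pitch 37.7 × 50 fits the wide (49×62) body. Descend partway and recheck.

```bash
python3 - <<'E'
from h import *
plan([.435,-.1635,.08],20.2)
E
```

```text
clk 2.75 pos [ 0.4365 -0.1899  0.2183] xaxis [ 1.e-04 -3.e-03 -1.e+00] jaw heading 21.03 q7 0.67 tool shift [0.1382 0.0256 0.0082]
world yaw change deg -0.83 -> tool x turn 0.0145 rad
```

Call:
play_rows:
  increments: "0.03 0.0128 0.0041 0.0145;0.035 0.0128 0.0041 0;0.035 0 0 0;0.035 0 0 0;0 0 0 0;0 0 0 0"

```text
clock: 3.35
position: [0.4367, -0.1673, 0.0864]
ee_rot: [-0.124, 0.694, 0.116, 0.7]
ft_force: [0.6, 0.6, 0.4]
grip_width: 1.001
```

```bash
python3 - <<'E'
from h import *
plan([.435,-.1635,.011],20.2)
i,k,R,t=snap("wrist"); cv2.imwrite("pics/w3.png",i)
for x,y,z in((.435,-.1635,.034),):print(proj(k,R,t,(x,y,z)))
E
```

```text
clk 3.35 pos [ 0.4367 -0.1673  0.0864] xaxis [ 0.0092 -0.0091 -0.9999] jaw heading 19.51 q7 0.54 tool shift [ 0.0753  0.005  -0.0007]
world yaw change deg 0.69 -> tool x turn -0.0121 rad
[255.0617501  211.37216323]
```

View pics/w3.png

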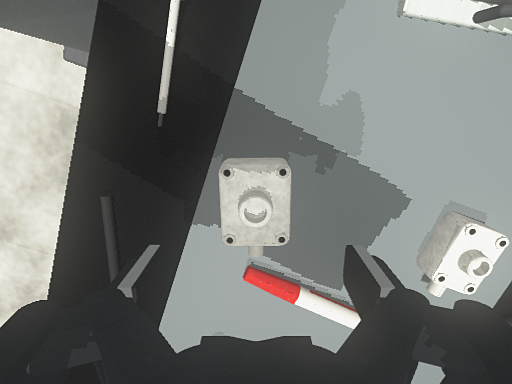

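Call:
play_rows:
  increments: "0.02 0.0025 -0.0004 -0.012;0.02 0.0025 0 0;0.02 0 0 0;0.012 0 0 0;0.003 0 0 0;0 0 0 0"

```text
clock: 4.0
position: [0.443, -0.1685, 0.0209]
ee_rot: [-0.13, 0.689, 0.114, 0.704]
ft_force: [-0.5, 0.5, -0.7]
grip_width: 1.005
```

```bash
python3 - <<'E'
from h import *
plan([.435,-.1635,.011],20.2)
print(get_obs()["ft_force"])
i,k,R,t=snap("wrist"); cv2.imwrite("pics/w4.png",i)
E
```

```text
clk 4.00 pos [ 0.443  -0.1685  0.0209] xaxis [ 0.0252 -0.0179 -0.9995] jaw heading 19.93 q7 0.48 tool shift [ 0.0096  0.0077 -0.006 ]
world yaw change deg 0.27 -> tool x turn -0.0047 rad
[-0.51271304  0.45133273 -0.68543159]
```

View pics/w4.png

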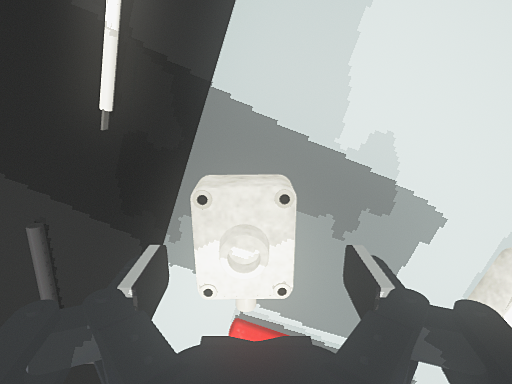

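Call:
play_rows:
  increments: "0.003 0.004 -0.003 -0.005;0.003 0.004 -0.003 0;0.003 0 0 0;0 0 0 0"

```text
clock: 4.45
position: [0.4354, -0.1634, 0.0133]
ee_rot: [-0.133, 0.687, 0.115, 0.705]
ft_force: [-0.4, -0.2, 0.8]
grip_width: 0.996
```

```bash
python3 - <<'E'
from h import *
plan([.435,-.1635,.011],20.2)
E
```

```text
clk 4.45 pos [ 0.4354 -0.1634  0.0133] xaxis [ 0.0286 -0.0197 -0.9994] jaw heading 20.23 q7 0.48 tool shift [ 0.0023  0.0001 -0.0005]
world yaw change deg -0.03 -> tool x turn 0.0005 rad
```

Call:
play_rows:
  increments: "0.004 0 -0.0003 0;0.003 0 0 0;0 0 0 0"

```text
clock: 4.75
position: [0.4355, -0.1637, 0.0058]
ee_rot: [-0.133, 0.687, 0.115, 0.705]
ft_force: [0.5, 0.5, -0.1]
grip_width: 0.996
```

Call:
play_rows:
  increments: "0 0 0 0;0 0 0 0;0 0 0 0;0 0 0 0;0 0 0 0;0 0 0 0;0 0 0 0"
  hand: 1
  squeeze: 60

```text
clock: 5.45
position: [0.43, -0.1662, 0.0083]
ee_rot: [-0.132, 0.692, 0.114, 0.7]
ft_force: [0.4, -1.1, -1.7]
grip_width: 0.563
```

```bash
python3 - <<'E'
from h import *
plan([.435,-.1635,.10],20.2);o=get_obs();print(o["grip_width"]*85,o["ft_force"])
i,k,R,t=snap("wrist"); cv2.imwrite("pics/w5.png",i)
E
```

```text
clk 5.45 pos [ 0.43   -0.1662  0.0083] xaxis [ 0.0157 -0.0229 -0.9996] jaw heading 20.00 q7 0.47 tool shift [-0.0916 -0.0016  0.0062]
world yaw change deg 0.20 -> tool x turn -0.0036 rad
47.81504480690809 [ 0.38454021 -1.05775439 -1.6986581 ]
```

View pics/w5.png

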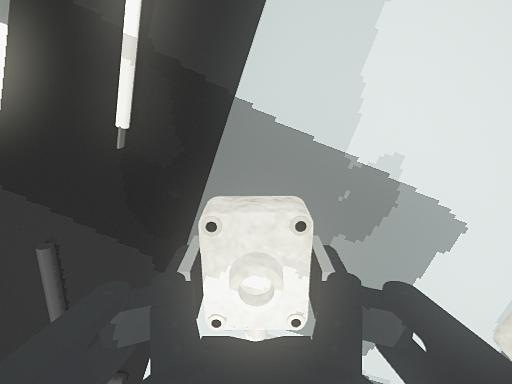

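Call:
play_rows:
  increments: "-0.015 0 0 0;-0.02 0 0 0;-0.03 0 0 0;-0.03 0 0 0;-0.03 0 0 0;-0.03 0 0 0;-0.03 0 0 0;-0.01 0 0 0;0 0 0 0"

```text
clock: 6.4
position: [0.4261, -0.1598, 0.2075]
ee_rot: [-0.131, 0.693, 0.117, 0.699]
ft_force: [0.0, -0.4, -1.0]
grip_width: 0.566
```

```bash
python3 - <<'E'
from h import *
plan([.54,.03,.22],10.6);o=get_obs();print(o["grip_width"]*85,o["ft_force"])
i,k,R,t=snap("wrist"); cv2.imwrite("pics/w6.png",i)
E
```

```text
clk 6.40 pos [ 0.4261 -0.1598  0.2075] xaxis [ 0.0117 -0.0189 -0.9998] jaw heading 20.17 q7 0.60 tool shift [-0.0148  0.1386  0.1724]
world yaw change deg -9.57 -> tool x turn 0.1670 rad
48.09924617616364 [ 0.01179598 -0.3527889  -1.03968699]
```

View pics/w6.png

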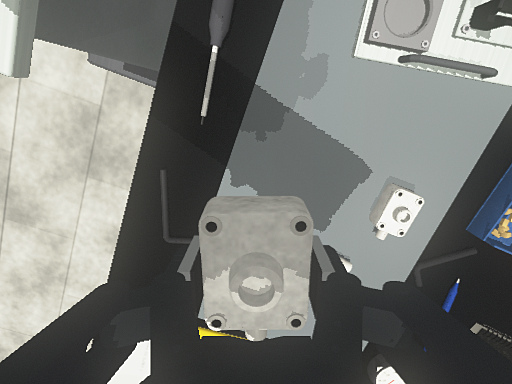

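Housing is held. I'll get its pose in the hand by PnP on its four screw holes at (211,227),(300,227),(216,323),(296,323).

```bash
cat > inhand.py <<'E'
from h import *
def inhand(pts,c):
    obj=np.array([[-.0188,.0311,.022],[.0188,.0311,.022],[-.0188,-.0191,.022],[.0188,-.0191,.022]])
    ok,r,t=cv2.solvePnP(obj,np.array(pts,float),K(c),None)
    T=np.eye(4);T[:3,:3]=cv2.Rodrigues(r)[0];T[:3,3]=t[:,0]
    pr=cv2.projectPoints(obj,r,t,K(c),None)[0][:,0]; print("reproj",np.abs(pr-pts).max())
    return c["tool_from_camera"]@T
E
python3 - <<'E'
from inhand import *
c=camera("wrist"); i=c["img"]; cv2.imwrite("pics/w6c.png",cv2.resize(i[190:345,185:325],None,fx=4,fy=4,interpolation=2))
T=inhand([(211,227),(300.5,227),(216,323),(296,323)],c); print(T.round(4)); print("boss",(T@[0,.006,.034,1]).round(4))
E
```

```text
reproj 0.33794949129963925
[[-4.60e-03 -4.39e-02 -9.99e-01  4.60e-03]
 [ 1.80e-03  9.99e-01 -4.39e-02 -6.20e-03]
 [ 1.00e+00 -2.00e-03 -4.50e-03 -1.00e-04]
 [ 0.00e+00  0.00e+00  0.00e+00  1.00e+00]]
boss [-2.96e-02 -1.70e-03 -2.00e-04  1.00e+00]
```

View pics/w6c.png

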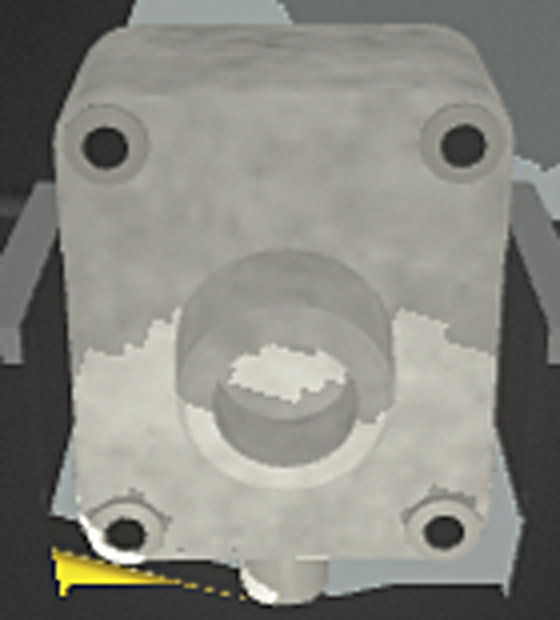

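Call:
play_rows:
  increments: "-0.002 0.0095 0.0178 0;-0.002 0.0095 0.0178 0;-0.002 0.0095 0.0178 0;-0.002 0.0095 0.0178 0;-0.002 0.0095 0.0178 0;-0.002 0.0095 0.0178 0;-0.002 0.0095 0.0178 0;-0.002 0.0095 0.0178 0;-0.002 0.0095 0.0178 0;-0.002 0.0095 0.0178 0;0 0 0 0.085;0 0 0 0.083;0 0 0 0"

```text
clock: 7.8
position: [0.5548, -0.0014, 0.1959]
ee_rot: [-0.065, 0.714, 0.062, 0.694]
ft_force: [0.3, -0.4, -2.1]
grip_width: 0.562
```

```bash
python3 - <<'E'
from h import *
plan([.6,.09,.22],10.6)
i,k,R,t=snap("wrist"); cv2.imwrite("pics/w7.png",i);np.savez("w7.npz",k=k,R=R,t=t)
E
```

```text
clk 7.80 pos [ 0.5548 -0.0014  0.1959] xaxis [-0.0284 -0.0072 -0.9996] jaw heading 10.25 q7 -0.01 tool shift [-0.026   0.0818  0.06  ]
world yaw change deg 0.35 -> tool x turn -0.0061 rad
```

View pics/w7.png

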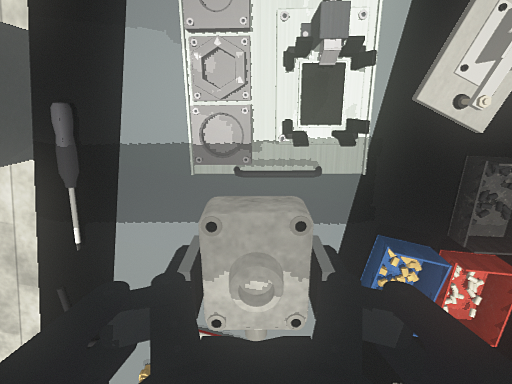

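Call:
play_rows:
  increments: "-0.01 0.01 0.015 0;-0.01 0.01 0.015 0;-0.01 0.01 0.015 0;0 0.01 0 0;0 0 0 0;0 0 0 0"

```text
clock: 8.45
position: [0.5902, 0.0453, 0.2184]
ee_rot: [-0.069, 0.718, 0.066, 0.69]
ft_force: [0.6, -0.7, -1.6]
grip_width: 0.569
```

```bash
python3 - <<'E'
from h import *
plan([.6,.09,.22],10.6)
i,k,R,t=snap("wrist"); cv2.imwrite("pics/w8.png",i);np.savez("w8.npz",k=k,R=R,t=t)
a=cv2.imread("pics/w7.png")
cv2.imwrite("pics/w7c.png",cv2.resize(a[0:180,170:390],None,fx=3.6,fy=3.3,interpolation=2)) if 0 else cv2.imwrite("pics/w7c.png",cv2.resize(a[0:180,180:390],None,fx=3,fy=3,interpolation=2))
cv2.imwrite("pics/w8c.png",cv2.resize(i[0:200,140:360],None,fx=3,fy=3,interpolation=2))
E
```

```text
clk 8.45 pos [0.5902 0.0453 0.2184] xaxis [-0.0385 -0.0083 -0.9992] jaw heading 10.99 q7 -0.10 tool shift [-0.0023  0.042   0.018 ]
world yaw change deg -0.39 -> tool x turn 0.0068 rad
```

View pics/w7c.png

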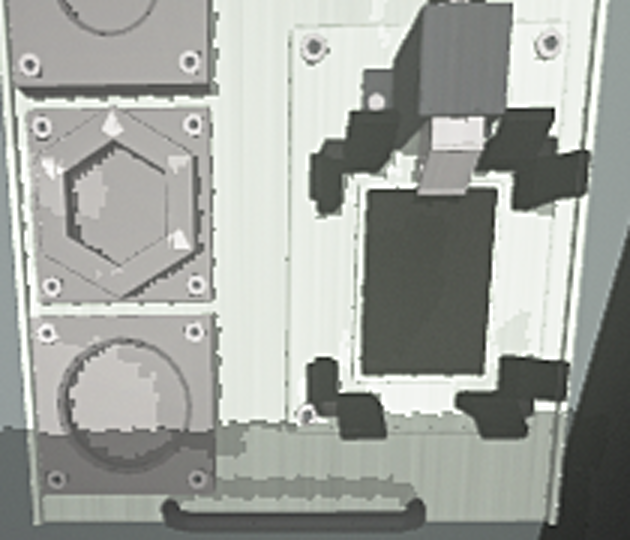

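View pics/w8c.png

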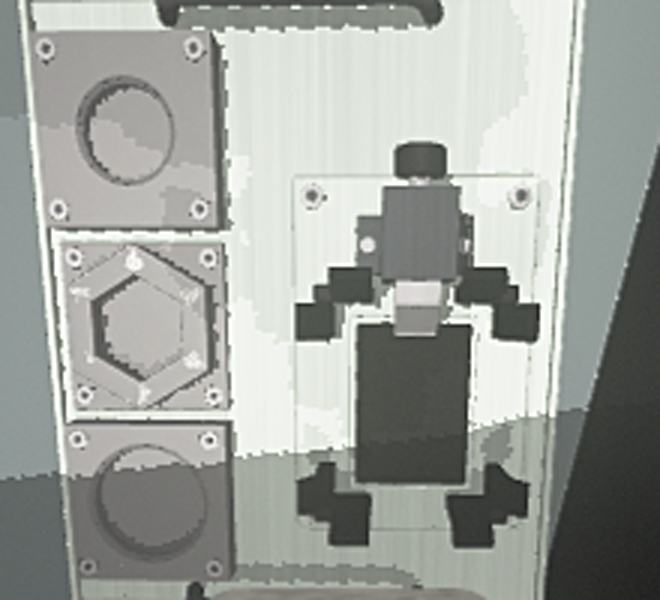

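```bash
python3 - <<'E'
from h import *
a=np.load("w7.npz");b=np.load("w8.npz")
A={"fit":[(42,127),(194,124),(52,286),(197,285)],"lg":[(47,332),(195,332),(57,479),(197,479)],"pad":[(368,191),(497,189),(362,375),(487,375)],"plate":[(315,47),(549,44)]}
B={"fit":[(74,258),(208,258),(84,396),(213,396)],"lg":[(77,440),(209,440),(87,568),(214,568)],"pad":[(358,325),(471,325),(355,484),(468,484)],"plate":[(312,196),(520,196)],"sm":[(45,47),(193,47),(58,209),(200,209)]}
H={"fit":.011+0,"lg":.023,"sm":.023,"pad":.032,"plate":.01}
for n in B:
    print(n)
    if n in A:
        X=np.array([tri([(a["k"],a["R"],a["t"],full(p,(180,0),3)),(b["k"],b["R"],b["t"],full(q,(140,0),3))])[0] for p,q in zip(A[n],B[n])])
        print(" tri mean",X.mean(0).round(4),"z",X[:,2].round(4))
    for nm,c,P,o in(("w7",a,A,180),("w8",b,B,140)):
        if n not in P: continue
        for z in {"fit":(.011,.018,.023)}.get(n,(H[n],)):
            Q=np.array([onz(c["k"],c["R"],c["t"],full(p,(o,0),3),z) for p in P[n]])
            u=Q[1]-Q[0]; s=" yawx %.1f"%np.degrees(np.arctan2(u[1],u[0]))+" w %.4f"%np.linalg.norm(u)
            if len(Q)>2:
                for i,j in((2,0),(3,1)):
                    v=Q[i]-Q[j]; s+=" yawy %.1f l %.4f"%(np.degrees(np.arctan2(v[0],-v[1])),np.linalg.norm(v))
            print(" ",nm,z,Q.mean(0).round(4),s)
E
```

```text
fit
 tri mean [0.4961 0.0957 0.0138] z [0.0122 0.0141 0.0151 0.0136]
  w7 0.011 [0.4957 0.0958 0.011 ]  yawx 11.0 w 0.0494 yawy 10.8 l 0.0490 yawy 10.8 l 0.0494
  w7 0.018 [0.4968 0.0953 0.018 ]  yawx 11.0 w 0.0483 yawy 10.8 l 0.0479 yawy 10.8 l 0.0483
  w7 0.023 [0.4976 0.0949 0.023 ]  yawx 11.0 w 0.0475 yawy 10.8 l 0.0472 yawy 10.8 l 0.0475
  w8 0.011 [0.4954 0.0955 0.011 ]  yawx 10.9 w 0.0490 yawy 10.3 l 0.0493 yawy 10.6 l 0.0490
  w8 0.018 [0.4971 0.096  0.018 ]  yawx 10.9 w 0.0480 yawy 10.3 l 0.0483 yawy 10.6 l 0.0480
  w8 0.023 [0.4984 0.0963 0.023 ]  yawx 10.9 w 0.0473 yawy 10.3 l 0.0476 yawy 10.6 l 0.0473
lg
 tri mean [0.5081 0.0333 0.026 ] z [0.0276 0.0235 0.0299 0.0229]
  w7 0.023 [0.5075 0.0328 0.023 ]  yawx 10.3 w 0.0492 yawy 10.9 l 0.0493 yawy 10.4 l 0.0491
  w8 0.023 [0.5072 0.0324 0.023 ]  yawx 11.3 w 0.0493 yawy 10.5 l 0.0494 yawy 10.7 l 0.0491
pad
 tri mean [0.5976 0.0888 0.032 ] z [0.0308 0.0321 0.0349 0.0302]
  w7 0.032 [0.5975 0.0888 0.032 ]  yawx 10.9 w 0.0391 yawy 10.8 l 0.0550 yawy 11.8 l 0.0554
  w8 0.032 [0.5975 0.0888 0.032 ]  yawx 11.0 w 0.0387 yawy 10.0 l 0.0553 yawy 12.1 l 0.0551
plate
 tri mean [0.5842 0.1576 0.0182] z [0.0191 0.0172]
  w7 0.01 [0.5852 0.1598 0.01  ]  yawx 10.5 w 0.0731
  w8 0.01 [0.5842 0.1586 0.01  ]  yawx 10.7 w 0.0732
sm
  w8 0.023 [0.4834 0.1589 0.023 ]  yawx 10.4 w 0.0491 yawy 10.6 l 0.0496 yawy 10.9 l 0.0493
```

Tray yaw 10.7°. Block tops triangulate to z≈26 mm (should be 23), pad to 32 mm (as it should). Blocks: small (0.4834,0.1589), fitting (0.4955,0.0957), large (0.5073,0.0326), spaced 64 mm as given. Pad centre (0.5975,0.0888).

```bash
python3 - <<'E'
from h import *
plan([.5975,.0888,.12],10.7)
E
```

```text
clk 8.50 pos [0.59   0.0454 0.2183] xaxis [-0.0388 -0.0082 -0.9992] jaw heading 10.98 q7 -0.10 tool shift [0.0976 0.0413 0.0195]
world yaw change deg -0.28 -> tool x turn 0.0049 rad
```

Call:
play_rows:
  increments: "0.01 0.01 0.005 0.005;0.01 0.01 0.005 0;0.01 0.01 0.005 0;0.01 0.01 0.003 0;0.015 0 0 0;0.015 0 0 0;0.015 0 0 0;0.01 0 0 0;0 0 0 0;0 0 0 0"

```text
clock: 9.5
position: [0.5946, 0.0885, 0.1108]
ee_rot: [-0.067, 0.72, 0.063, 0.688]
ft_force: [0.0, 0.2, -0.7]
grip_width: 0.56
```

```bash
python3 - <<'E'
from h import *
plan([.5975,.0888,.10],10.7)
i,k,R,t=snap("wrist"); cv2.imwrite("pics/w9.png",i)
E
```

```text
clk 9.50 pos [0.5946 0.0885 0.1108] xaxis [-0.0438 -0.0099 -0.999 ] jaw heading 10.61 q7 -0.22 tool shift [ 0.0106 -0.0002  0.0034]
world yaw change deg 0.09 -> tool x turn -0.0016 rad
```

View pics/w9.png

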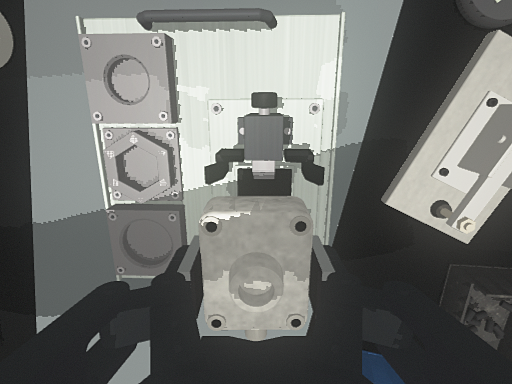

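Hand has picked up a 2.5° tilt; I'll test whether a quick/slow shuttle reverses it.

Call:
play_rows:
  increments: "0 0 -0.03 0;0 0 -0.03 0;0 0 0 0;0 0 0 0"

```text
clock: 9.95
position: [0.5359, 0.077, 0.1161]
ee_rot: [-0.067, 0.718, 0.063, 0.69]
ft_force: [-0.1, -0.1, -1.5]
grip_width: 0.564
```

```bash
python3 - <<'E'
from h import *
plan([.5975,.0888,.10],10.7)
E
```

```text
clk 9.95 pos [0.5359 0.077  0.1161] xaxis [-0.0387 -0.0095 -0.9992] jaw heading 10.53 q7 -0.20 tool shift [0.0136 0.0004 0.0633]
world yaw change deg 0.17 -> tool x turn -0.0029 rad
```

Call:
play_rows:
  increments: "0 0 0.005 0;0 0 0.005 0;0 0 0.005 0;0 0 0.005 0;0 0 0.005 0;0 0 0.005 0;0 0 0.005 0;0 0 0.005 0;0 0 0.005 0;0 0 0.005 0;0 0 0 0"

```text
clock: 11.05
position: [0.5927, 0.0878, 0.1144]
ee_rot: [-0.066, 0.717, 0.063, 0.691]
ft_force: [0.3, 0.3, -1.0]
grip_width: 0.567
```

```bash
python3 - <<'E'
from h import *
plan([.5975,.0888,.10],10.7)
E
```

```text
clk 11.05 pos [0.5927 0.0878 0.1144] xaxis [-0.0365 -0.0078 -0.9993] jaw heading 10.52 q7 -0.22 tool shift [0.0142 0.0002 0.0054]
world yaw change deg 0.18 -> tool x turn -0.0032 rad
```

Call:
play_rows:
  increments: "0 0 -0.05 0;0 0 -0.05 0;0 0 0 0;0 0 0.007 0;0 0 0.007 0;0 0 0.007 0;0 0 0.007 0;0 0 0.007 0;0 0 0.007 0;0 0 0.007 0;0 0 0.007 0;0 0 0.007 0;0 0 0.007 0;0 0 0.007 0;0 0 0.007 0;0 0 0 0"

```text
clock: 12.65
position: [0.583, 0.0868, 0.1107]
ee_rot: [-0.065, 0.719, 0.064, 0.689]
ft_force: [0.6, 0.2, -1.4]
grip_width: 0.568
```

```bash
python3 - <<'E'
from h import *
plan([.5975,.0888,.10],10.7)
E
```

```text
clk 12.65 pos [0.583  0.0868 0.1107] xaxis [-0.0411 -0.005  -0.9991] jaw heading 10.50 q7 -0.22 tool shift [ 0.01   -0.0007  0.015 ]
world yaw change deg 0.20 -> tool x turn -0.0036 rad
```

Call:
play_rows:
  increments: "0.005 0 0.005 -0.003;0.005 0 0.005 0;0.005 0 0.005 0;0.005 0 0.001 0;0.005 0 0 0;0.005 0 0 0;0.005 0 0 0;0 0 0 0"

```text
clock: 13.45
position: [0.5974, 0.0895, 0.0709]
ee_rot: [-0.066, 0.719, 0.065, 0.689]
ft_force: [-0.0, 0.0, -1.7]
grip_width: 0.562
```

```bash
python3 - <<'E'
from h import *
plan([.5975,.0888,.06],10.7)
i,k,R,t=snap("wrist"); cv2.imwrite("pics/w10.png",i[80:360,60:400])
E
```

```text
clk 13.45 pos [0.5974 0.0895 0.0709] xaxis [-0.0431 -0.0055 -0.9991] jaw heading 10.69 q7 -0.23 tool shift [ 0.0109 -0.0008  0.0004]
world yaw change deg 0.01 -> tool x turn -0.0002 rad
```

View pics/w10.png

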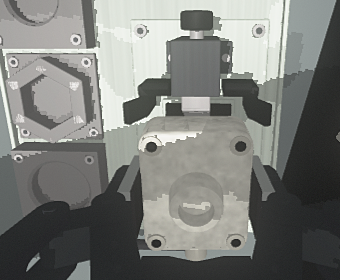

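Call:
play_rows:
  increments: "0.005 -0.0008 0 0;0.005 0 0 0;0.005 0 0 0;0 0 0 0"

```text
clock: 13.9
position: [0.5978, 0.0878, 0.0559]
ee_rot: [-0.066, 0.719, 0.065, 0.689]
ft_force: [0.1, -1.3, -1.0]
grip_width: 0.569
```

```bash
python3 - <<'E'
from h import *
plan([.5975,.0888,.04],10.7)
E
```

```text
clk 13.90 pos [0.5978 0.0878 0.0559] xaxis [-0.0409 -0.0063 -0.9991] jaw heading 10.64 q7 -0.24 tool shift [0.0159 0.001  0.0005]
world yaw change deg 0.06 -> tool x turn -0.0011 rad
```

Call:
play_rows:
  increments: "0.005 0.0005 0.0003 0;0.005 0.0005 0 0;0.005 0 0 0;0 0 0 0"

```text
clock: 14.3
position: [0.598, 0.0882, 0.0402]
ee_rot: [-0.066, 0.718, 0.064, 0.69]
ft_force: [0.4, -2.1, -1.3]
grip_width: 0.567
```

```bash
python3 - <<'E'
from h import *
plan([.5975,.0888,.04],10.7)
i,k,R,t=snap("wrist"); cv2.imwrite("pics/w11.png",i[80:360,60:400])
E
```

```text
clk 14.30 pos [0.598  0.0882 0.0402] xaxis [-0.0396 -0.0068 -0.9992] jaw heading 10.59 q7 -0.25 tool shift [ 0.0002  0.0007 -0.0003]
world yaw change deg 0.11 -> tool x turn -0.0019 rad
```

View pics/w11.png

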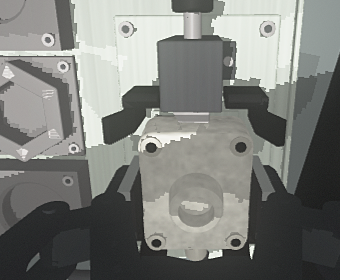

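Call:
play_rows:
  increments: "0.002 0 0 0;0.002 0 0 0;0 0 0 0"

```text
clock: 14.65
position: [0.5983, 0.0884, 0.0371]
ee_rot: [-0.066, 0.718, 0.064, 0.69]
ft_force: [-1.9, -2.2, 2.5]
grip_width: 0.565
```

Call:
play_rows:
  increments: "0.002 0 0 0;0.002 0 0 0;0 0 0 0"

```text
clock: 14.95
position: [0.5984, 0.0884, 0.034]
ee_rot: [-0.067, 0.717, 0.064, 0.69]
ft_force: [-2.5, -1.4, 4.2]
grip_width: 0.561
```

Call:
play_rows:
  increments: "0.003 0 0 0;0.003 0 0 0;0 0 0 0"
  squeeze: 90

```text
clock: 15.25
position: [0.5987, 0.0886, 0.0294]
ee_rot: [-0.067, 0.717, 0.064, 0.691]
ft_force: [-3.4, -1.3, 8.0]
grip_width: 0.556
```

Call:
play_rows:
  increments: "0.003 0 0 0;0.003 0 0 0;0 0 0 0"

```text
clock: 15.55
position: [0.6, 0.0892, 0.0269]
ee_rot: [-0.067, 0.716, 0.064, 0.692]
ft_force: [-1.5, -1.2, 3.1]
grip_width: 0.555
```

```bash
python3 - <<'E'
from h import *
plan([.5975,.0888,.04],10.7)
i,k,R,t=snap("wrist"); cv2.imwrite("pics/w12.png",i[80:360,60:400])
E
```

```text
clk 15.55 pos [0.6    0.0892 0.0269] xaxis [-0.0325 -0.0078 -0.9994] jaw heading 10.59 q7 -0.26 tool shift [-0.013  0.    -0.003]
world yaw change deg 0.11 -> tool x turn -0.0019 rad
```

View pics/w12.png

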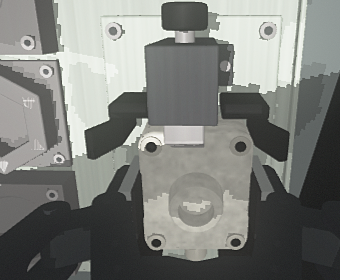

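The bolt's white nose now lies over the housing's end and the force fell from 8 to 3 N. One more small push, then release.

Call:
play_rows:
  increments: "0.003 0 0 0;0 0 0 0"

```text
clock: 15.8
position: [0.6004, 0.0894, 0.0267]
ee_rot: [-0.068, 0.715, 0.063, 0.693]
ft_force: [-5.1, -3.2, 5.2]
grip_width: 0.561
```

Call:
play_rows:
  increments: "0 0 0 0;0 0 0 0;0 0 0 0;0 0 0 0;0 0 0 0"
  hand: -0.4

```text
clock: 16.3
position: [0.6002, 0.0909, 0.026]
ee_rot: [-0.067, 0.715, 0.064, 0.693]
ft_force: [0.2, -0.3, -0.3]
grip_width: 0.7
```

Call:
play_rows:
  increments: "-0.01 0 0 0;-0.01 0 0 0;-0.01 0 0 0;-0.015 0 0 0;-0.015 0 0 0;-0.015 0 0 0;-0.02 0 0 0;0 0 0 0"

```text
clock: 17.1
position: [0.6044, 0.0921, 0.1318]
ee_rot: [-0.067, 0.714, 0.065, 0.694]
ft_force: [1.3, -0.5, -0.1]
grip_width: 0.699
```

```bash
python3 - <<'E'
from h import *
plan([.5975,.0888,.04],10.7)
i,k,R,t=snap("wrist"); cv2.imwrite("pics/w13.png",i)
cv2.imwrite("pics/w13c.png",cv2.resize(i[80:360,150:400],None,fx=2.1,fy=2.1,interpolation=2));np.savez("w13.npz",k=k,R=R,t=t)
E
```

```text
clk 17.10 pos [0.6044 0.0921 0.1318] xaxis [-0.0273 -0.0063 -0.9996] jaw heading 10.69 q7 -0.22 tool shift [ 0.092  -0.0019 -0.0048]
world yaw change deg 0.01 -> tool x turn -0.0001 rad
```

View pics/w13c.png

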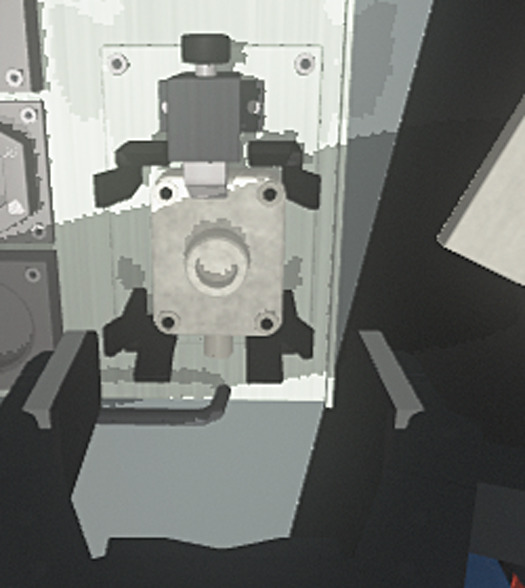

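```bash
python3 - <<'E'
from inhand import *
c=camera("wrist");o=get_obs()
P=[full(p,(150,80),2.1) for p in [(166,193),(269,194),(167,322),(266,323)]]
T=inhand(P,c);M=np.eye(4);M[:3,:3]=Ro.from_quat(o["ee_rot"]).as_matrix();M[:3,3]=o["position"];W=M@T;print(W.round(4))
b=np.load("w13.npz")
for z in(.046,.054):print([onz(b["k"],b["R"],b["t"],p,z)[:2].round(4) for p in P], np.mean([onz(b["k"],b["R"],b["t"],p,z) for p in P],0))
plan([.56,-.24,.2],10.7)
E
```

```text
reproj 0.22363427260620483
[[ 0.984  -0.1768  0.02    0.5991]
 [ 0.1757  0.9833  0.0469  0.082 ]
 [-0.028  -0.0426  0.9987  0.0194]
 [ 0.      0.      0.      1.    ]]
[array([0.5775, 0.1115]), array([0.6138, 0.1182]), array([0.5859, 0.0617]), array([0.6231, 0.0688])] [0.6000649 0.0900662 0.046    ]
[array([0.5781, 0.1134]), array([0.6131, 0.1199]), array([0.5862, 0.0655]), array([0.622 , 0.0723])] [0.59984942 0.09278359 0.054     ]
clk 17.20 pos [0.603  0.0916 0.1288] xaxis [-0.031  -0.007  -0.9995] jaw heading 10.69 q7 -0.22 tool shift [-0.0675 -0.3179 -0.106 ]
world yaw change deg 0.01 -> tool x turn -0.0002 rad
```

Housing reads about 19 mm over bench (latched would be 24, unlatched 32), so it is latched. Next the long fitting.

Call:
play_rows:
  increments: "-0.018 0 0 0;-0.018 -0.015 -0.005 0;-0.018 -0.03 -0.009 0;-0.018 -0.03 -0.009 0;0 -0.03 -0.009 0;0 -0.03 -0.009 0;0 -0.03 -0.009 0;0 -0.03 -0.009 0;0 -0.03 -0.009 0;0 -0.03 -0.009 0;0 -0.03 -0.009 0;0 -0.03 -0.009 0;0 -0.03 -0.009 0;0 -0.03 -0.009 0;0 -0.02 -0.005 0;0 0 0 0;0 0 0 0"

```text
clock: 18.9
position: [0.5524, -0.333, 0.1905]
ee_rot: [-0.065, 0.724, 0.069, 0.683]
ft_force: [0.1, -0.1, 0.3]
grip_width: 0.698
```

```bash
python3 - <<'E'
from h import *
plan([.571,-.287,.08],10.7)
i,k,R,t=snap("wrist"); cv2.imwrite("pics/w14.png",i);np.savez("w14.npz",k=k,R=R,t=t)
E
```

```text
clk 18.90 pos [ 0.5524 -0.333   0.1905] xaxis [-0.0585 -0.001  -0.9983] jaw heading 10.88 q7 0.53 tool shift [0.1092 0.0405 0.0332]
world yaw change deg -0.18 -> tool x turn 0.0032 rad
```

View pics/w14.png

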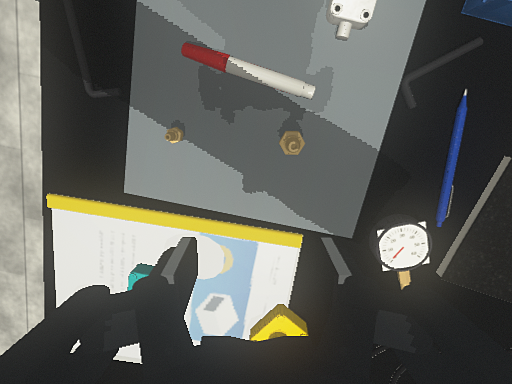

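Fittings: (292,143), hexagon about 26 px, and (174,135), about 19 px. The larger and taller is the long one; confirm in a closer view.

Call:
play_rows:
  increments: "0.01 0.005 0.007 0;0.01 0.005 0.007 0;0.01 0.005 0.007 0;0.01 0.005 0.007 0;0.01 0.005 0.005 0;0 0 0 0"

```text
clock: 19.55
position: [0.5803, -0.2928, 0.1327]
ee_rot: [-0.067, 0.724, 0.072, 0.682]
ft_force: [-0.2, -0.5, -0.1]
grip_width: 0.697
```

```bash
python3 - <<'E'
from h import *
plan([.571,-.287,.08],10.7)
i,k,R,t=snap("wrist"); np.savez("w15.npz",k=k,R=R,t=t)
a=cv2.imread("pics/w14.png")[100:180,150:330]
cv2.imwrite("pics/w15.png",cv2.resize(i[90:290,90:360],None,fx=2,fy=2,interpolation=2));cv2.imwrite("pics/w14c.png",cv2.resize(a,None,fx=4,fy=4,interpolation=2))
E
```

```text
clk 19.55 pos [ 0.5803 -0.2928  0.1327] xaxis [-0.0602  0.0017 -0.9982] jaw heading 11.35 q7 0.45 tool shift [ 0.0532  0.0068 -0.0049]
world yaw change deg -0.65 -> tool x turn 0.0114 rad
```

View pics/w15.png

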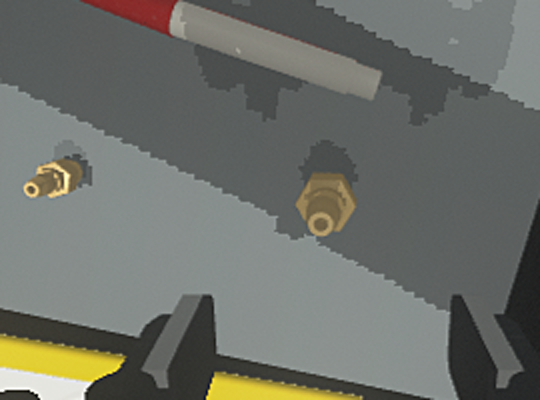

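View pics/w14c.png

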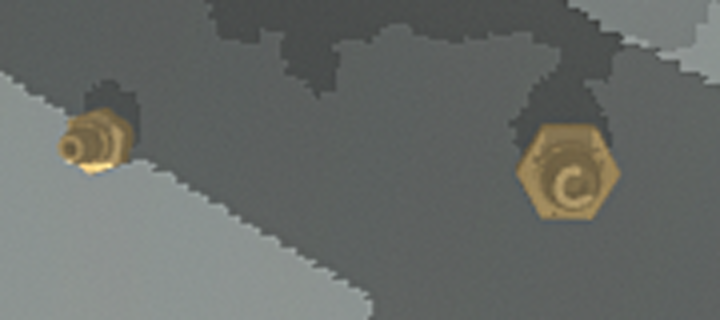

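```bash
python3 - <<'E'
from h import *
a=np.load("w14.npz");b=np.load("w15.npz")
for n,p,q,h in(("long",(573,185),(319,224),.053),("short",(71,147),(32,188),.035)):
    P=full(p,(150,100),4);Q=full(q,(90,90),2)
    print(n,tri([(a["k"],a["R"],a["t"],P),(b["k"],b["R"],b["t"],Q)])[0].round(4),[onz(c["k"],c["R"],c["t"],x,h).round(4) for c,x in((a,P),(b,Q))])
plan([.5715,-.2865,.06],10.7)
E
```

```text
long [ 0.5701 -0.2903  0.0563] [array([ 0.5704, -0.2907,  0.053 ]), array([ 0.5701, -0.2914,  0.053 ])]
short [ 0.4505 -0.3074  0.0354] [array([ 0.4504, -0.3074,  0.035 ]), array([ 0.4503, -0.3075,  0.035 ])]
clk 19.60 pos [ 0.5804 -0.2935  0.1336] xaxis [-0.0595  0.0011 -0.9982] jaw heading 11.32 q7 0.45 tool shift [ 0.074   0.0077 -0.003 ]
world yaw change deg -0.62 -> tool x turn 0.0108 rad
```

Long fitting at (0.570,-0.291), top 56 mm by triangulation (53 given); short one at (0.4505,-0.307), 35 mm. Clear match. Descending to grip the barbed end.

```bash
python3 - <<'E'
from h import *
plan([.570,-.291,.07],10.7)
E
```

```text
clk 19.60 pos [ 0.5804 -0.2935  0.1336] xaxis [-0.0595  0.0011 -0.9982] jaw heading 11.32 q7 0.45 tool shift [ 0.0641  0.0037 -0.006 ]
world yaw change deg -0.62 -> tool x turn 0.0108 rad
```

Call:
play_rows:
  increments: "0.01 0.002 -0.003 0.01;0.01 0.002 -0.003 0;0.01 0 0 0;0.01 0 0 0;0.01 0 0 0;0.01 0 0 0;0 0 0 0"

```text
clock: 20.3
position: [0.5681, -0.2929, 0.0694]
ee_rot: [-0.063, 0.725, 0.066, 0.683]
ft_force: [-0.1, 0.0, 0.4]
grip_width: 0.698
```

```bash
python3 - <<'E'
from h import *
plan([.570,-.291,.04],10.7)
i,k,R,t=snap("wrist"); cv2.imwrite("pics/w16.png",i); print(proj(k,R,t,(.5702,-.2908,.053)))
E
```

```text
clk 20.30 pos [ 0.5681 -0.2929  0.0694] xaxis [-5.930e-02 -4.000e-04 -9.982e-01] jaw heading 10.50 q7 0.42 tool shift [0.0292 0.0012 0.0039]
world yaw change deg 0.20 -> tool x turn -0.0034 rad
[262.16326841 239.41275592]
```

View pics/w16.png

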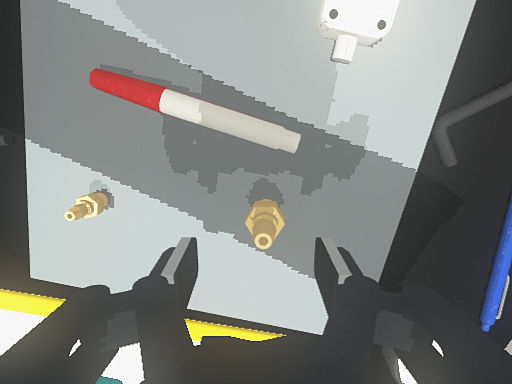

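Call:
play_rows:
  increments: "0.008 0.0006 0.002 0;0.008 0.0006 0.002 0;0.008 0 0 0;0.004 0 0 0;0 0 0 0"

```text
clock: 20.85
position: [0.5718, -0.2909, 0.0404]
ee_rot: [-0.063, 0.724, 0.066, 0.684]
ft_force: [-0.4, 0.1, -0.5]
grip_width: 0.699
```

```bash
python3 - <<'E'
from h import *
plan([.570,-.291,.04],10.7)
E
```

```text
clk 20.85 pos [ 0.5718 -0.2909  0.0404] xaxis [-0.0568 -0.0013 -0.9984] jaw heading 10.53 q7 0.40 tool shift [ 0.0005  0.0003 -0.0018]
world yaw change deg 0.17 -> tool x turn -0.0030 rad
```

Call:
play_rows:
  increments: "0 0 -0.0018 0;0 0 0 0;0 0 0 0;0 0 0 0;0 0 0 0;0 0 0 0;0 0 0 0;0 0 0 0"
  hand: 1
  squeeze: 40

```text
clock: 21.65
position: [0.5703, -0.2917, 0.0416]
ee_rot: [-0.064, 0.723, 0.066, 0.684]
ft_force: [-0.1, 0.0, 0.1]
grip_width: 0.17
```

```bash
python3 - <<'E'
from h import *
plan([.570,-.291,.04],10.7); print(get_obs()["grip_width"]*85)
i,k,R,t=snap("wrist"); cv2.imwrite("pics/w17.png",i)
E
```

```text
clk 21.65 pos [ 0.5703 -0.2917  0.0416] xaxis [-0.0555 -0.0021 -0.9985] jaw heading 10.51 q7 0.41 tool shift [ 0.0016  0.0007 -0.0001]
world yaw change deg 0.19 -> tool x turn -0.0033 rad
14.441718270780386
```

View pics/w17.png

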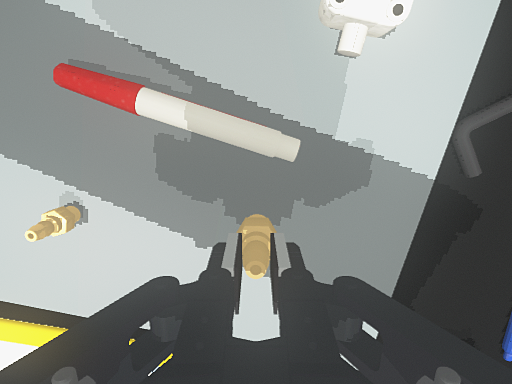

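Call:
play_rows:
  increments: "-0.01 0 0 0;-0.015 0 0 0;-0.015 0 0 0;-0.015 0 0 0;-0.015 0 0 0;-0.015 0 0 0;-0.015 0 0 0;0 0.01 0 0;0 0.02 0 0;0 0.02 0 0;0 0.02 0 0;0 0.02 0 0;0 0.02 0 0;0 0.02 0 0;0 0.02 0 0;0 0.02 0 0;0 0.02 0 0;0 0.02 0 0;0 0 0 0"

```text
clock: 23.6
position: [0.532, -0.0685, 0.1507]
ee_rot: [-0.065, 0.725, 0.068, 0.683]
ft_force: [0.3, -0.1, -0.1]
grip_width: 0.171
```

```bash
python3 - <<'E'
from h import *
plan([.4955,.0957,.12],10.7); print(get_obs()["grip_width"]*85)
E
```

```text
clk 23.60 pos [ 0.532  -0.0685  0.1507] xaxis [-0.0594 -0.0015 -0.9982] jaw heading 10.75 q7 0.11 tool shift [ 0.0325  0.1678 -0.0034]
world yaw change deg -0.05 -> tool x turn 0.0008 rad
14.53575464703562
```

Call:
play_rows:
  increments: "0.003 0.02 0 0;0.003 0.02 0 0;0.003 0.02 0 0;0.003 0.02 0 0;0.003 0.02 0 0;0.003 0.02 -0.001 0;0.003 0.02 -0.001 0;0.003 0.015 -0.001 0;0.003 0.008 0 0;0.003 0.004 0 0;0 0 0 0;0 0 0 0"

```text
clock: 24.8
position: [0.4909, 0.0978, 0.1175]
ee_rot: [-0.065, 0.727, 0.065, 0.681]
ft_force: [-0.3, -0.7, -0.4]
grip_width: 0.167
```

```bash
python3 - <<'E'
from h import *
plan([.4955,.0957,.10],10.7)
i,k,R,t=snap("wrist"); cv2.imwrite("pics/w18.png",i);np.savez("w18.npz",k=k,R=R,t=t); print(proj(k,R,t,(.4955,.0957,.011)),proj(k,R,t,(.4955,.0957,.023)))
E
```

```text
clk 24.80 pos [0.4909 0.0978 0.1175] xaxis [-0.0652 -0.0053 -0.9979] jaw heading 10.55 q7 -0.22 tool shift [ 0.0172 -0.0031  0.0052]
world yaw change deg 0.15 -> tool x turn -0.0027 rad
[268.87352513 198.81087792] [268.54836591 203.24095322]
```

View pics/w18.png

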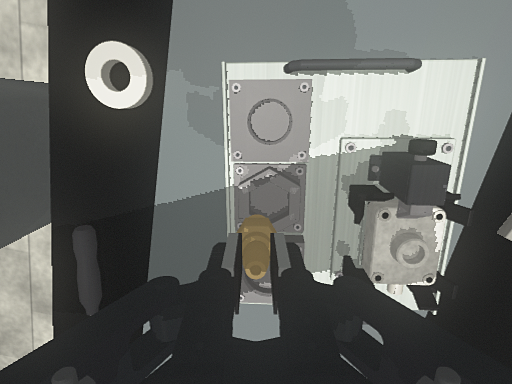

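```bash
python3 - <<'E'
from h import *
c=camera("wrist");o=get_obs();Tc=c["tool_from_camera"];k=K(c)
for px,tx in(((256,272),-.0115),):
    d=Tc[:3,:3]@np.linalg.solve(k,[*px,1.]);p=Tc[:3,3];X=p+d*(tx-p[0])/d[0];print("tip in tool",X.round(4))
M=Ro.from_quat(o["ee_rot"]).as_matrix()
foot=o["position"]+M@np.array([.0415,X[1],X[2]]);print("foot",foot.round(4))
print("needed tool shift",(M.T@(np.array([.4955,.0957,foot[2]])-foot)).round(4))
E
```

```text
tip in tool [-0.0115 -0.0019 -0.0001]
foot [0.4886 0.0956 0.0762]
needed tool shift [-0.0005 -0.0012  0.0068]
```

Call:
play_rows:
  increments: "0.006 -0.001 0.003 0;0.006 0 0.003 0;0.006 0 0.002 0;0.006 0 0.001 0;0.006 0 0.001 0;0.006 0 0 0;0 0 0 0"

```text
clock: 25.6
position: [0.4996, 0.0969, 0.0771]
ee_rot: [-0.064, 0.727, 0.064, 0.68]
ft_force: [-0.6, 1.0, -0.4]
grip_width: 0.174
```

```bash
python3 - <<'E'
from h import *
o=get_obs();M=Ro.from_quat(o["ee_rot"]).as_matrix();foot=o["position"]+M@np.array([.0415,-.0019,0]);print("foot",foot.round(4),M[:,0].round(4),"shift",(M.T@(np.array([.4955,.0957,.012])-foot)).round(4))
i,k,R,t=snap("wrist"); cv2.imwrite("pics/w19.png",i[60:340,130:450])
E
```

```text
foot [0.4972 0.0948 0.0356] [-0.0659 -0.0054 -0.9978] shift [0.0237 0.0011 0.    ]
```

View pics/w19.png

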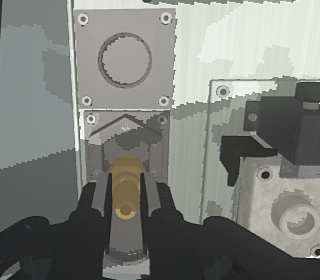

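Call:
play_rows:
  increments: "0.006 0.001 0 0;0.006 0 0 0;0.006 0 0 0;0.004 0 0 0;0 0 0 0"

```text
clock: 26.15
position: [0.4983, 0.098, 0.0541]
ee_rot: [-0.064, 0.727, 0.064, 0.681]
ft_force: [-0.6, 0.6, 0.3]
grip_width: 0.17
```

```bash
python3 - <<'E'
from h import *
o=get_obs();M=Ro.from_quat(o["ee_rot"]).as_matrix();foot=o["position"]+M@np.array([.0415,-.0019,0]);print("foot",foot.round(4),M[:,0].round(4),"shift",(M.T@(np.array([.4955,.0957,.011])-foot)).round(4))
i,k,R,t=snap("wrist"); cv2.imwrite("pics/w20.png",cv2.resize(i[130:330,170:350],None,fx=3,fy=3))
E
```

```text
foot [0.4959 0.096  0.0126] [-0.0646 -0.0053 -0.9979] shift [ 0.0017 -0.0002 -0.0004]
```

View pics/w20.png

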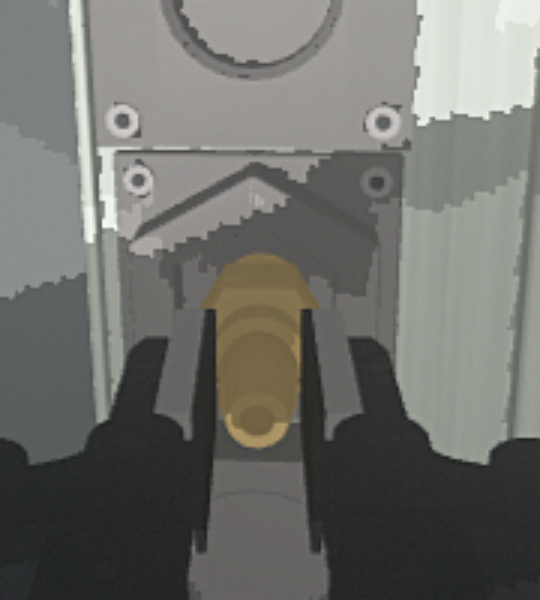

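Call:
play_rows:
  increments: "0.0015 0 0 0;0.001 0 0 0;0 0 0 0"

```text
clock: 26.5
position: [0.4985, 0.0981, 0.052]
ee_rot: [-0.064, 0.726, 0.064, 0.681]
ft_force: [0.1, -0.1, 0.3]
grip_width: 0.172
```

Call:
play_rows:
  increments: "0 0 0 0;0 0 0 0;0 0 0 0;0 0 0 0"
  hand: 0.15

```text
clock: 26.9
position: [0.4989, 0.0982, 0.0525]
ee_rot: [-0.064, 0.726, 0.064, 0.682]
ft_force: [-0.1, -0.4, -0.2]
grip_width: 0.421
```

Call:
play_rows:
  increments: "-0.01 0 0 0;-0.01 0 0 0;-0.015 0 0 0;-0.015 0 0 0;-0.015 0 0 0;-0.015 0 0 0;0 0 0 0"

```text
clock: 27.6
position: [0.505, 0.0992, 0.1407]
ee_rot: [-0.064, 0.725, 0.064, 0.683]
ft_force: [1.1, 0.9, -0.6]
grip_width: 0.424
```

```bash
python3 - <<'E'
from h import *
plan([.4955,.0957,.10],10.7)
i,k,R,t=snap("wrist"); cv2.imwrite("pics/w21.png",i); print(proj(k,R,t,(.4955,.0957,.064)),proj(k,R,t,(.4955,.0957,.023)))
E
```

```text
clk 27.60 pos [0.505  0.0992 0.1407] xaxis [-0.0596 -0.0045 -0.9982] jaw heading 10.42 q7 -0.22 tool shift [ 0.0412 -0.002  -0.0076]
world yaw change deg 0.28 -> tool x turn -0.0048 rad
[248.64444515 208.64508343] [252.4054868  193.33059809]
```

View pics/w21.png

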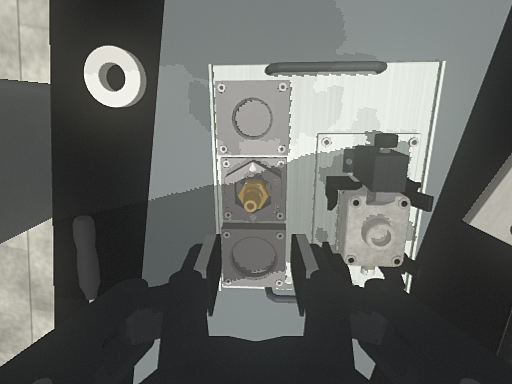

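Fitting tip seen at (250,207), expected (249,209): upright in its pocket. On to the large stopper.

Call:
play_rows:
  increments: "-0.006 0.014 0.008 0;-0.006 0.014 0.008 0;-0.006 0.014 0.008 0;-0.006 0.014 0.008 0;-0.006 0.014 0.008 0;-0.006 0.014 0.008 0;-0.006 0.014 0.008 0;-0.006 0.014 0.008 0;-0.006 0.014 0.008 0;-0.006 0.014 0.008 0;-0.006 0.014 0.008 0;0 0 0 0;0 0 0 0"
  hand: -0.6

```text
clock: 28.95
position: [0.5658, 0.2858, 0.1978]
ee_rot: [-0.064, 0.729, 0.067, 0.678]
ft_force: [0.7, -0.5, -0.5]
grip_width: 0.8
```

```bash
python3 - <<'E'
from h import *
plan([.595,.355,.12],10.7)
i,k,R,t=snap("wrist"); cv2.imwrite("pics/w22.png",i);np.savez("w22.npz",k=k,R=R,t=t)
E
```

```text
clk 28.95 pos [0.5658 0.2858 0.1978] xaxis [-0.0726 -0.0028 -0.9974] jaw heading 10.69 q7 -0.52 tool shift [0.0753 0.0618 0.047 ]
world yaw change deg 0.01 -> tool x turn -0.0003 rad
```

View pics/w22.png

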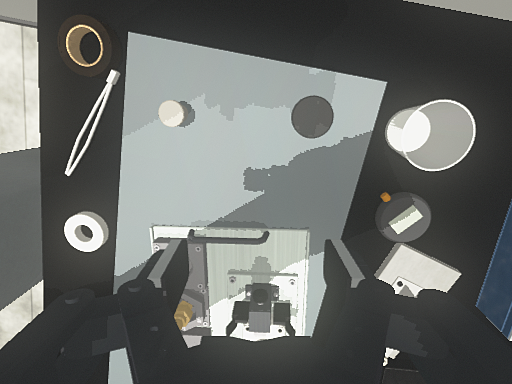

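Stoppers: large dark one at (312,116), 42 px across; small pale one at (173,113), 27 px. Ratio 1.5 as given (39/26). A second, closer view.

Call:
play_rows:
  increments: "0.006 0.005 0.005 0;0.006 0.005 0.005 0;0.006 0.005 0.005 0;0.006 0.005 0.005 0;0.006 0.005 0.005 0;0.006 0.005 0.005 0;0 0 0.005 0;0 0 0 0"

```text
clock: 29.8
position: [0.5939, 0.3223, 0.1539]
ee_rot: [-0.064, 0.73, 0.065, 0.677]
ft_force: [-0.2, -0.1, -0.9]
grip_width: 0.801
```

```bash
python3 - <<'E'
from h import *
plan([.595,.355,.12],10.7)
i,k,R,t=snap("wrist"); cv2.imwrite("pics/w23.png",i);np.savez("w23.npz",k=k,R=R,t=t)
b=np.load("w22.npz")
print("beaker near base",onz(b["k"],b["R"],b["t"],(390,140),0))
E
```

```text
clk 29.80 pos [0.5939 0.3223 0.1539] xaxis [-0.0748 -0.0051 -0.9972] jaw heading 10.54 q7 -0.57 tool shift [0.0336 0.0317 0.0096]
world yaw change deg 0.16 -> tool x turn -0.0028 rad
beaker near base [0.68641046 0.34721617 0.        ]
```

View pics/w23.png

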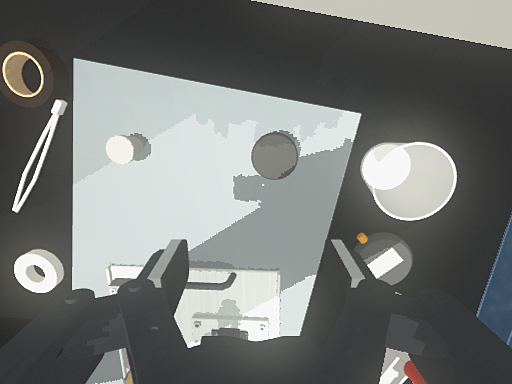

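```bash
python3 - <<'E'
import cv2,numpy as np
a=cv2.imread("pics/w22.png");b=cv2.imread("pics/w23.png")
r=lambda i:cv2.resize(i,None,fx=5,fy=5,interpolation=2)
cv2.imwrite("pics/st.png",np.vstack([np.hstack([r(a[90:146,280:345]),r(a[90:146,145:210])]),np.hstack([r(b[125:189,243:308]),r(b[125:189,92:157])])]))
E
```

```text
(no output)
```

View pics/st.png

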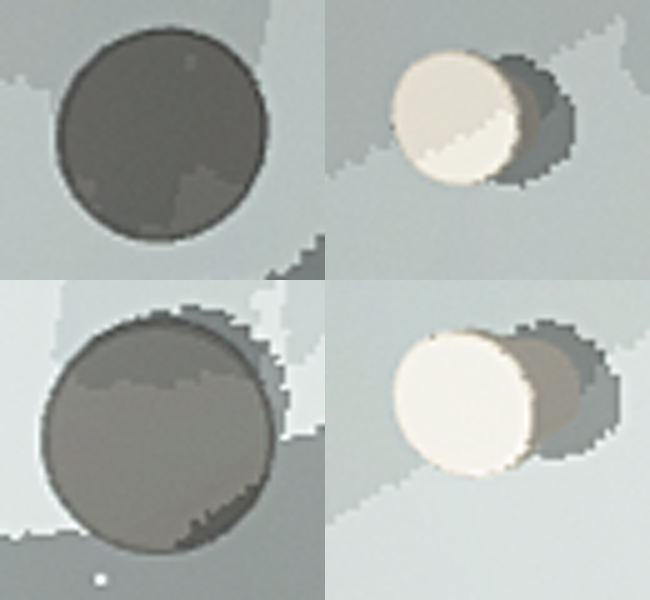

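```bash
python3 - <<'E'
from h import *
a=np.load("w22.npz");b=np.load("w23.npz")
for n,P,Q,h in(("large",full((162,134),(280,90),5),full((157,154),(243,125),5),.042),("small",full((131,117),(145,90),5),full((139,122),(92,125),5),.029)):
    print(n,tri([(a["k"],a["R"],a["t"],P),(b["k"],b["R"],b["t"],Q)])[0].round(4),[onz(c["k"],c["R"],c["t"],x,h).round(4) for c,x in((a,P),(b,Q))])
E
```

```text
large [0.5946 0.356  0.0414] [array([0.5947, 0.3559, 0.042 ]), array([0.5944, 0.3562, 0.042 ])]
small [0.4578 0.333  0.0298] [array([0.4576, 0.3328, 0.029 ]), array([0.4572, 0.3329, 0.029 ])]
```

```bash
python3 - <<'E'
from h import *
plan([.593,.356,.022],10.7)
E
```

```text
clk 29.85 pos [0.5934 0.3224 0.154 ] xaxis [-0.0751 -0.0051 -0.9972] jaw heading 10.56 q7 -0.57 tool shift [0.1314 0.032  0.0156]
world yaw change deg 0.14 -> tool x turn -0.0025 rad
```

Call:
play_rows:
  increments: "0.012 0.0053 0.0026 0;0.012 0.0053 0.0026 0;0.012 0.0053 0.0026 0;0.012 0.0053 0.0026 0;0.012 0.0053 0.0026 0;0.012 0.0053 0.0026 0;0 0 0 0"

```text
clock: 30.55
position: [0.597, 0.3589, 0.074]
ee_rot: [-0.065, 0.731, 0.065, 0.677]
ft_force: [-1.0, -0.3, -0.0]
grip_width: 0.801
```

```bash
python3 - <<'E'
from h import *
plan([.593,.356,.022],10.7)
i,k,R,t=snap("wrist"); cv2.imwrite("pics/w24.png",i);print(proj(k,R,t,(.5946,.356,.042)))
E
```

```text
clk 30.55 pos [0.597  0.3589 0.074 ] xaxis [-0.0761 -0.0058 -0.9971] jaw heading 10.58 q7 -0.63 tool shift [ 0.0522 -0.0026 -0.0005]
world yaw change deg 0.12 -> tool x turn -0.0021 rad
[255.22500698 234.38104682]
```

View pics/w24.png

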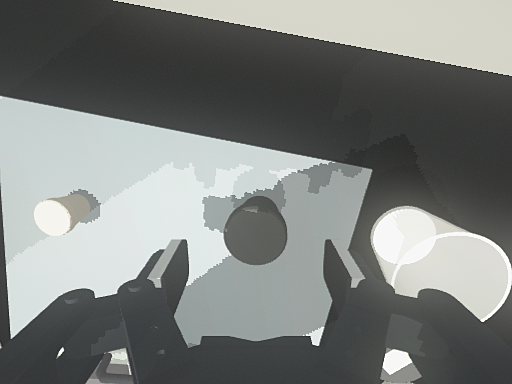

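Call:
play_rows:
  increments: "0.01 -0.0013 0 0;0.01 -0.0013 0 0;0.01 0 0 0;0.01 0 0 0;0.01 0 0 0;0 0 0 0"

```text
clock: 31.2
position: [0.595, 0.3545, 0.0219]
ee_rot: [-0.064, 0.73, 0.065, 0.678]
ft_force: [0.1, 0.1, -1.0]
grip_width: 0.8
```

```bash
python3 - <<'E'
from h import *
plan([.593,.356,.022],10.7)
E
```

```text
clk 31.20 pos [0.595  0.3545 0.0219] xaxis [-0.0733 -0.0053 -0.9973] jaw heading 10.46 q7 -0.64 tool shift [ 0.      0.0018 -0.0017]
world yaw change deg 0.24 -> tool x turn -0.0041 rad
```

Call:
play_rows:
  increments: "0 0.0018 -0.0017 0;0 0 0 0;0 0 0 0;0 0 0 0;0 0 0 0;0 0 0 0;0 0 0 0"
  hand: 1
  squeeze: 30

```text
clock: 31.9
position: [0.5936, 0.3569, 0.0237]
ee_rot: [-0.063, 0.729, 0.065, 0.678]
ft_force: [0.3, 0.5, -0.1]
grip_width: 0.429
```

Call:
play_rows:
  increments: "-0.005 0 0 0;-0.01 0 0 0;-0.015 0 0 0;-0.015 0 0 0;-0.015 0 0 0;-0.015 0 0 0;-0.015 0 0 0;-0.01 0 0 0;0 0 0 0"

```text
clock: 32.8
position: [0.6024, 0.358, 0.1356]
ee_rot: [-0.063, 0.728, 0.066, 0.68]
ft_force: [0.7, 0.2, -0.5]
grip_width: 0.431
```

```bash
python3 - <<'E'
from h import *
plan([.5073,.0326,.12],10.7);print(get_obs()["grip_width"]*85)
i,k,R,t=snap("wrist"); cv2.imwrite("pics/w25.png",i)
E
```

```text
clk 32.80 pos [0.6024 0.358  0.1356] xaxis [-0.0676 -0.0014 -0.9977] jaw heading 10.46 q7 -0.61 tool shift [ 0.0225 -0.303  -0.1512]
world yaw change deg 0.24 -> tool x turn -0.0042 rad
36.62857424898079
```

View pics/w25.png

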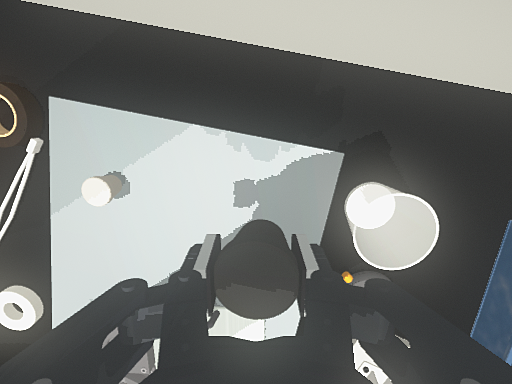

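Call:
play_rows:
  increments: "0 -0.01 -0.005 0;0 -0.016 -0.008 0;0 -0.016 -0.008 0;0 -0.016 -0.008 0;0 -0.016 -0.008 0;0 -0.016 -0.008 0;0 -0.016 -0.008 0;0 -0.016 -0.008 0;0 -0.016 -0.008 0;0 -0.016 -0.008 0;0 -0.016 -0.008 0;0 -0.016 -0.008 0;0 -0.016 -0.008 0;0 -0.016 -0.008 0;0 -0.016 -0.008 0;0 -0.016 -0.008 0;0 -0.016 -0.008 0;0 -0.012 -0.006 0;0 0 0 0;0 0 0 0"

```text
clock: 34.85
position: [0.4954, 0.0287, 0.1256]
ee_rot: [-0.063, 0.739, 0.058, 0.669]
ft_force: [-0.4, 0.1, 0.3]
grip_width: 0.427
```

```bash
python3 - <<'E'
from h import *
plan([.5073,.0326,.12],10.7);print(get_obs()["grip_width"]*85)
i,k,R,t=snap("wrist"); cv2.imwrite("pics/w26.png",i)
E
```

```text
clk 34.85 pos [0.4954 0.0287 0.1256] xaxis [-0.0979 -0.0148 -0.9951] jaw heading 9.79 q7 -0.11 tool shift [0.0043 0.0018 0.0129]
world yaw change deg 0.91 -> tool x turn -0.0159 rad
36.299290794367906
```

View pics/w26.png

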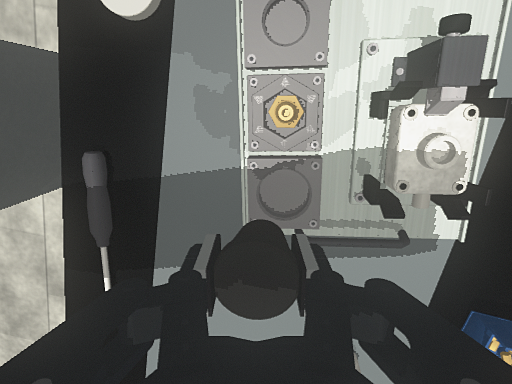

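```bash
cat > foot.py <<'E'
from h import *
def foot(px,up,down,tgt):
    c=camera("wrist");o=get_obs();Tc=c["tool_from_camera"];k=K(c)
    d=Tc[:3,:3]@np.linalg.solve(k,[*px,1.]);p=Tc[:3,3];X=p+d*(-up-p[0])/d[0];print("top in tool",X.round(4))
    go(X[1],X[2],down,tgt)
def go(y,z,down,tgt):
    o=get_obs();M=Ro.from_quat(o["ee_rot"]).as_matrix();f=o["position"]+M@np.array([down,y,z])
    print("pos",o["position"].round(4),"foot",f.round(4),"xaxis",M[:,0].round(4),"shift",(M.T@(np.array(tgt)-f)).round(4),o["ft_force"].round(1))
E
python3 - <<'E'
from foot import *
foot((256,277),.0185,.0235,(.5073,.0326,.05))
E
```

```text
top in tool [-0.0185 -0.0002 -0.0001]
pos [0.4956 0.0292 0.1256] foot [0.4932 0.0287 0.1023] xaxis [-0.0978 -0.0148 -0.9951] shift [0.0506 0.0014 0.0196] [0.8 0.3 0.1]
```

Call:
play_rows:
  increments: "0.0063 0 0.0023 -0.008;0.0063 0.0002 0.0023 -0.008;0.0063 0.0002 0.0023 0;0.0063 0.0002 0.0023 0;0.0063 0.0002 0.0023 0;0.0063 0.0002 0.0023 0;0.0063 0.0002 0.0023 0;0.0063 0 0.0023 0;0 0 0 0"

```text
clock: 35.85
position: [0.5095, 0.0364, 0.0678]
ee_rot: [-0.07, 0.738, 0.067, 0.667]
ft_force: [-0.8, -0.3, -0.2]
grip_width: 0.425
```

```bash
python3 - <<'E'
from foot import *
go(-.0002,0,.0235,(.5073,.0326,.013))
i,k,R,t=snap("wrist"); cv2.imwrite("pics/w27.png",cv2.resize(i[60:340,130:400],None,fx=2,fy=2)); print(proj(k,R,t,(.5073,.0326,.023)))
E
```

```text
pos [0.5095 0.0364 0.0678] foot [0.5072 0.0359 0.0444] xaxis [-0.0993 -0.0136 -0.995 ] shift [ 0.0312 -0.0034  0.0026] [-0.8 -0.3 -0.2]
[258.49746403 227.46226624]
```

View pics/w27.png

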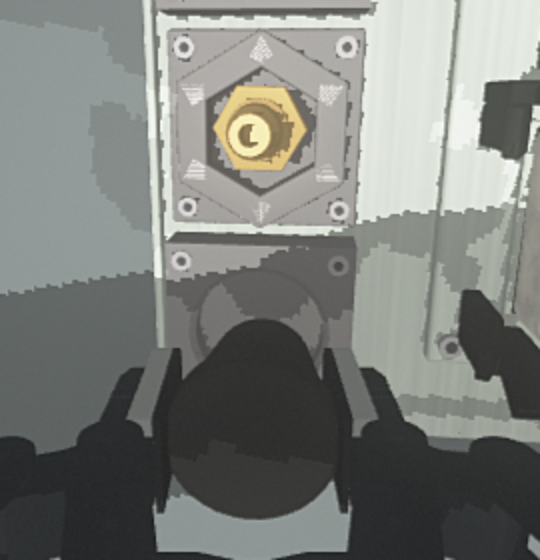

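Call:
play_rows:
  increments: "0.006 -0.0017 0.0008 0;0.006 -0.0017 0.0008 0;0.006 0 0 0;0.006 0 0 0;0.004 0 0 0;0 0 0 0"

```text
clock: 36.5
position: [0.5092, 0.0324, 0.0381]
ee_rot: [-0.07, 0.738, 0.066, 0.668]
ft_force: [0.1, -1.0, -0.7]
grip_width: 0.429
```

```bash
python3 - <<'E'
from foot import *
go(-.0002,0,.0235,(.5073,.0326,.013))
i,k,R,t=snap("wrist"); cv2.imwrite("pics/w28.png",cv2.resize(i[60:340,130:400],None,fx=2,fy=2))
E
```

```text
pos [0.5092 0.0324 0.0381] foot [0.5069 0.0318 0.0147] xaxis [-0.0981 -0.0138 -0.9951] shift [0.0017 0.0007 0.0007] [ 0.1 -1.  -0.7]
```

View pics/w28.png

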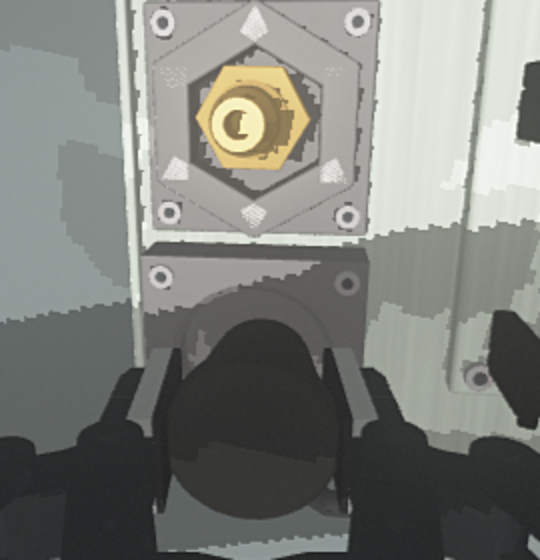

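Call:
play_rows:
  increments: "0.0015 0.0005 0.0005 0;0.001 0 0 0;0 0 0 0"

```text
clock: 36.85
position: [0.5099, 0.0332, 0.0362]
ee_rot: [-0.07, 0.738, 0.067, 0.668]
ft_force: [0.3, 0.4, -1.6]
grip_width: 0.426
```

Call:
play_rows:
  increments: "0 0 0 0;0 0 0 0;0 0 0 0;0 0 0 0;0 0 0 0"
  hand: -0.35

```text
clock: 37.35
position: [0.5103, 0.0332, 0.0366]
ee_rot: [-0.07, 0.737, 0.066, 0.669]
ft_force: [-0.4, -0.1, -0.2]
grip_width: 0.676
```

Call:
play_rows:
  increments: "-0.006 0 0.0005 0;-0.008 0 0.0005 0;-0.01 0 0 0;-0.01 0 0 0;-0.01 0 0 0;-0.01 0 0 0;-0.01 0 0 0;-0.01 0 0 0;-0.01 0 0 0;0 0 0 0"

```text
clock: 38.35
position: [0.521, 0.0349, 0.1294]
ee_rot: [-0.07, 0.736, 0.066, 0.67]
ft_force: [0.7, -0.1, 0.1]
grip_width: 0.677
```

```bash
python3 - <<'E'
from h import *
plan([.4575,.333,.15],10.7)
i,k,R,t=snap("wrist"); cv2.imwrite("pics/w29.png",i); print(proj(k,R,t,(.5073,.0326,.055)),proj(k,R,t,(.5073,.0326,.023)))
E
```

```text
clk 38.35 pos [0.521  0.0349 0.1294] xaxis [-0.0931 -0.0138 -0.9956] jaw heading 11.08 q7 -0.11 tool shift [-0.0187  0.3048 -0.0069]
world yaw change deg -0.38 -> tool x turn 0.0067 rad
[246.73698693 206.66019938] [251.34101232 194.38538821]
```

View pics/w29.png

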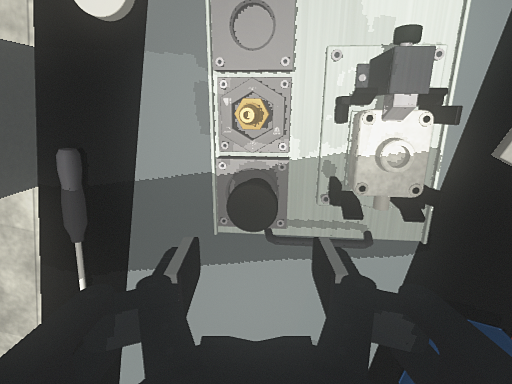

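Call:
play_rows:
  increments: "-0.006 0.012 0 0;-0.006 0.012 0 0;-0.006 0.012 0 0;0 0.012 0 0;0 0.012 0 0;0 0.012 0 0;0 0.012 0 0;0 0.012 0 0;0 0.012 0 0;0 0.012 0 0;0 0.012 0 0;0 0.012 0 0;0 0.012 0 0;0 0.012 0 0;0 0.012 0 0;0 0.012 0 0;0 0.012 0 0;0 0.012 0 0;0 0.012 0 0;0 0 0 0"

```text
clock: 40.4
position: [0.4721, 0.2811, 0.1476]
ee_rot: [-0.07, 0.738, 0.068, 0.668]
ft_force: [-0.2, 0.2, -0.1]
grip_width: 0.678
```

```bash
python3 - <<'E'
from h import *
plan([.4575,.333,.08],10.7)
E
```

```text
clk 40.40 pos [0.4721 0.2811 0.1476] xaxis [-0.0978 -0.013  -0.9951] jaw heading 11.26 q7 -0.58 tool shift [0.068  0.0533 0.0025]
world yaw change deg -0.56 -> tool x turn 0.0097 rad
```

Call:
play_rows:
  increments: "0.007 0.006 0 0.005;0.007 0.006 0 0.005;0.007 0.006 0 0;0.007 0.006 0 0;0.007 0.006 0 0;0.007 0.006 0 0;0.007 0.006 0 0;0.007 0.006 0 0;0.006 0.004 0 0;0.006 0 0 0;0 0 0 0"

```text
clock: 41.5
position: [0.4543, 0.3341, 0.0726]
ee_rot: [-0.067, 0.739, 0.063, 0.668]
ft_force: [-0.7, -0.5, 0.3]
grip_width: 0.671
```

```bash
python3 - <<'E'
from h import *
plan([.456,.333,.017],10.7)
i,k,R,t=snap("wrist"); cv2.imwrite("pics/w30.png",i);print(proj(k,R,t,(.4575,.333,.029)))
E
```

```text
clk 41.50 pos [0.4543 0.3341 0.0726] xaxis [-0.0995 -0.0148 -0.9949] jaw heading 10.54 q7 -0.73 tool shift [ 0.0552 -0.0016  0.007 ]
world yaw change deg 0.16 -> tool x turn -0.0028 rad
[267.35594575 225.99968294]
```

View pics/w30.png

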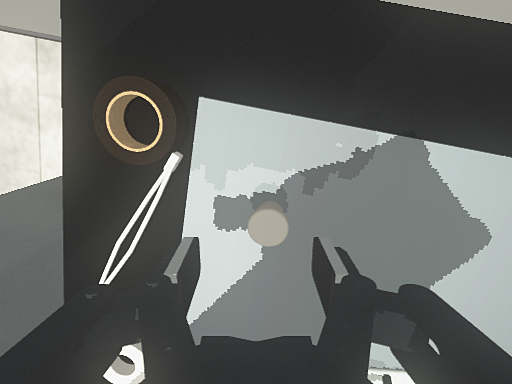

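Call:
play_rows:
  increments: "0.008 -0.0008 0.002 0;0.008 -0.0008 0.002 0;0.008 0 0.002 0;0.008 0 0.001 0;0.008 0 0 0;0.008 0 0 0;0.005 0 0 0;0 0 0 0"

```text
clock: 42.35
position: [0.4574, 0.332, 0.0148]
ee_rot: [-0.066, 0.739, 0.062, 0.668]
ft_force: [0.0, -0.4, 0.4]
grip_width: 0.677
```

```bash
python3 - <<'E'
from h import *
plan([.4565,.333,.019],10.7)
E
```

```text
clk 42.35 pos [0.4574 0.332  0.0148] xaxis [-0.0986 -0.0147 -0.995 ] jaw heading 10.43 q7 -0.75 tool shift [-0.0041  0.0012 -0.0011]
world yaw change deg 0.27 -> tool x turn -0.0047 rad
```

Call:
play_rows:
  increments: "-0.004 0.001 -0.001 0;0 0 0 0;0 0 0 0;0 0 0 0;0 0 0 0;0 0 0 0;0 0 0 0"
  hand: 1
  squeeze: 30

```text
clock: 43.05
position: [0.4572, 0.3336, 0.0206]
ee_rot: [-0.066, 0.738, 0.063, 0.669]
ft_force: [-0.3, -1.2, -0.1]
grip_width: 0.281
```

Call:
play_rows:
  increments: "-0.005 0 0 0;-0.008 0 0 0;-0.01 0 0 0;-0.012 0 0 0;-0.012 0 0 0;-0.012 0 0 0;-0.012 0 0 0;-0.012 0 0 0;0 0 0 0"

```text
clock: 43.95
position: [0.4667, 0.3355, 0.1127]
ee_rot: [-0.065, 0.737, 0.063, 0.67]
ft_force: [0.6, -0.7, 0.4]
grip_width: 0.281
```

```bash
python3 - <<'E'
from h import *
plan([.4834,.1589,.08],10.7);print(get_obs()["grip_width"]*85)
i,k,R,t=snap("wrist"); cv2.imwrite("pics/w31.png",i)
E
```

```text
clk 43.95 pos [0.4667 0.3355 0.1127] xaxis [-0.0941 -0.0119 -0.9955] jaw heading 10.45 q7 -0.70 tool shift [ 0.0331 -0.1769 -0.0124]
world yaw change deg 0.25 -> tool x turn -0.0044 rad
23.9218466992942
```

View pics/w31.png

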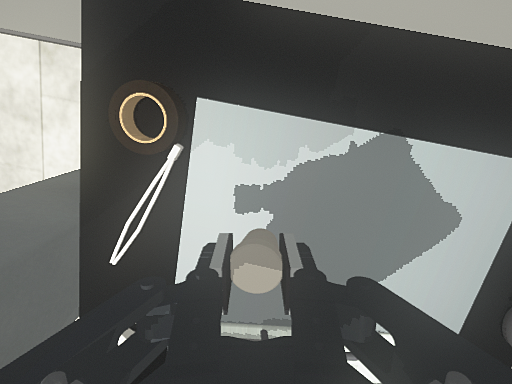

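Call:
play_rows:
  increments: "0 -0.01 -0.0008 0;0 -0.012 -0.0008 0;0 -0.012 -0.0008 0;0 -0.012 -0.0008 0;0 -0.012 -0.0008 0;0 -0.012 -0.0008 0;0 -0.012 -0.0008 0;0 -0.012 -0.0008 0;0 -0.012 -0.0008 0;0 -0.012 -0.0008 0;0 -0.012 -0.0008 0;0 -0.012 -0.0008 0;0 -0.012 -0.0008 0;0 -0.01 -0.0008 0;0 0 0 0;0 0 0 0"

```text
clock: 45.6
position: [0.4857, 0.1539, 0.1099]
ee_rot: [-0.065, 0.739, 0.061, 0.668]
ft_force: [0.3, 0.8, 0.3]
grip_width: 0.281
```

```bash
python3 - <<'E'
from foot import *
foot((256,269),.0085,.0206,(.4834,.1589,.05))
i,k,R,t=snap("wrist"); cv2.imwrite("pics/w32.png",i)
E
```

```text
top in tool [-0.0085 -0.0021 -0.0001]
pos [0.4857 0.154  0.1099] foot [0.4839 0.1515 0.0894] xaxis [-0.0983 -0.0153 -0.995 ] shift [0.0391 0.0073 0.0047] [ 0.6 -0.2 -0.4]
```

View pics/w32.png

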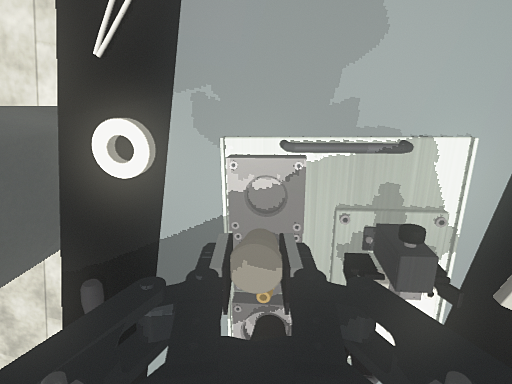

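Call:
play_rows:
  increments: "0.0065 0.0013 0.0005 0;0.0065 0.0012 0.0005 0;0.0065 0.0012 0.0005 0;0.0065 0.0012 0.0005 0;0.0065 0.0012 0.0005 0;0.0065 0.0012 0.0005 0;0 0 0 0"

```text
clock: 46.4
position: [0.482, 0.1641, 0.0663]
ee_rot: [-0.067, 0.739, 0.063, 0.667]
ft_force: [0.5, -0.2, -0.4]
grip_width: 0.283
```

```bash
python3 - <<'E'
from foot import *
go(-.0021,0,.0206,(.4834,.1589,.015))
i,k,R,t=snap("wrist"); cv2.imwrite("pics/w33.png",cv2.resize(i[110:340,150:370],None,fx=2.5,fy=2.5));print(proj(k,R,t,(.4834,.1589,.023)))
E
```

```text
pos [0.482  0.1641 0.0663] foot [0.4803 0.1617 0.0458] xaxis [-0.1    -0.0148 -0.9949] shift [ 0.0304 -0.0034  0.0056] [ 0.5 -0.2 -0.4]
[263.44038068 231.27657598]
```

View pics/w33.png

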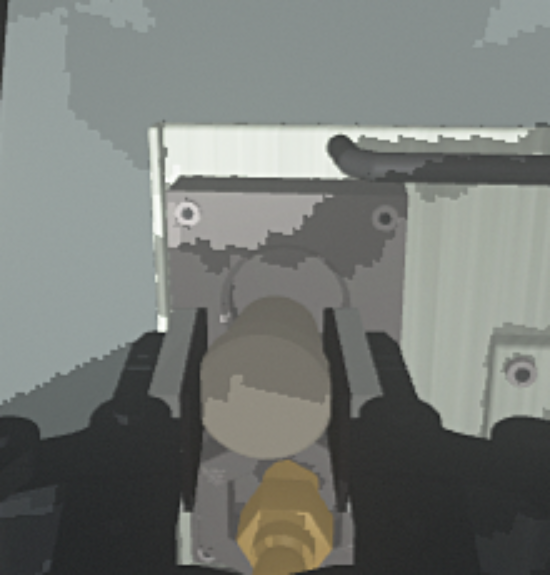

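Call:
play_rows:
  increments: "0.006 -0.0015 0.0018 0;0.006 -0.0015 0.0018 0;0.006 0 0 0;0.006 0 0 0;0.004 0 0 0;0 0 0 0"

```text
clock: 47.05
position: [0.4842, 0.1607, 0.0364]
ee_rot: [-0.066, 0.739, 0.062, 0.668]
ft_force: [-0.4, -0.2, -0.3]
grip_width: 0.284
```

```bash
python3 - <<'E'
from foot import *
go(-.0021,.002,.0206,(.4834,.1589,.015))
i,k,R,t=snap("wrist"); cv2.imwrite("pics/w34.png",cv2.resize(i[110:340,150:370],None,fx=2.5,fy=2.5))
E
```

```text
pos [0.4842 0.1607 0.0364] foot [0.4845 0.1587 0.0157] xaxis [-0.0988 -0.0147 -0.995 ] shift [ 0.0008  0.0004 -0.001 ] [-0.4 -0.2 -0.3]
```

View pics/w34.png

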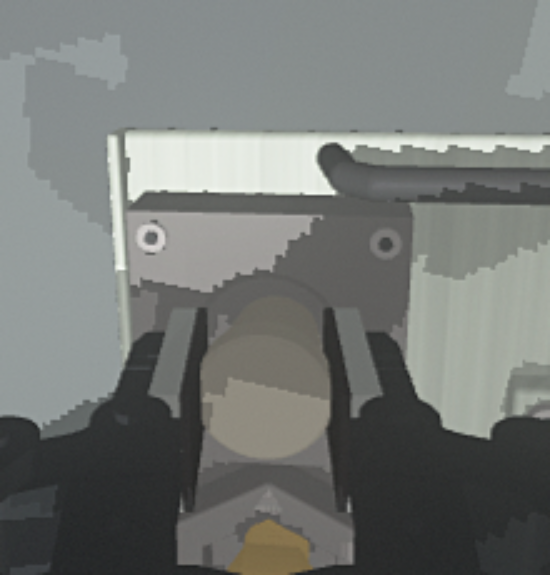

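Foot is inside the well; lower the last millimetre, release and rise.

Call:
play_rows:
  increments: "0.0015 0 -0.0005 0;0 0 0 0"

```text
clock: 47.3
position: [0.4838, 0.1608, 0.0354]
ee_rot: [-0.066, 0.738, 0.062, 0.668]
ft_force: [-0.9, 0.1, 0.2]
grip_width: 0.285
```

Call:
play_rows:
  increments: "0 0 0 0;0 0 0 0;0 0 0 0;0 0 0 0;0 0 0 0"
  hand: -0.1

```text
clock: 47.8
position: [0.4843, 0.161, 0.0361]
ee_rot: [-0.066, 0.738, 0.062, 0.669]
ft_force: [0.7, -0.0, 0.7]
grip_width: 0.55
```

Call:
play_rows:
  increments: "-0.006 0 0.0005 0;-0.008 0 0.0005 0;-0.01 0 0 0;-0.01 0 0 0;-0.01 0 0 0;-0.01 0 0 0;-0.01 0 0 0;-0.01 0 0 0;-0.01 0 0 0;-0.01 0 0 0;-0.01 0 0 0;0 -0.01 0 0;0 -0.012 0 0;0 -0.012 0 0;0 -0.012 0 0;0 -0.012 0 0;0 -0.012 0 0;0 0 0 0"

```text
clock: 49.6
position: [0.5102, 0.0855, 0.1486]
ee_rot: [-0.065, 0.738, 0.061, 0.669]
ft_force: [-0.2, -0.1, 0.8]
grip_width: 0.549
```

```bash
python3 - <<'E'
from h import *
plan([.5,.0,.2],10.7)
i,k,R,t=snap("wrist"); np.savez("w35.npz",k=k,R=R,t=t);cv2.imwrite("pics/w35.png",i)
for n,x,y,h in(("sm",.4834,.1589,.044),("fit",.4955,.0957,.064),("lg",.5073,.0326,.055)):print(n,proj(k,R,t,(x,y,h)))
E
```

```text
clk 49.60 pos [0.5102 0.0855 0.1486] xaxis [-0.0969 -0.0149 -0.9952] jaw heading 10.29 q7 -0.21 tool shift [-0.0489 -0.0822 -0.0302]
world yaw change deg 0.41 -> tool x turn -0.0072 rad
sm [252.02437464  99.07409842]
fit [250.30470899 186.99693963]
lg [252.31774237 256.83853621]
```

View pics/w35.png

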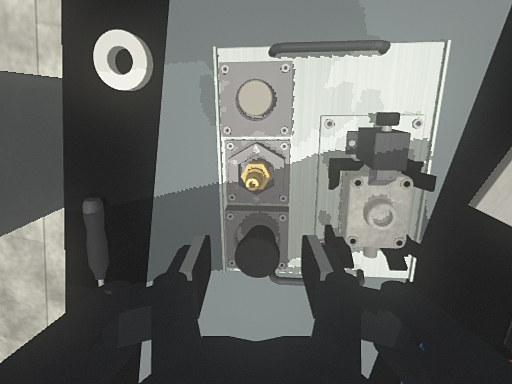

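Call:
play_rows:
  increments: "-0.01 -0.015 0 0;-0.01 -0.015 0 0;-0.01 -0.015 0 0;-0.01 -0.015 0 0;-0.01 -0.015 0 0;-0.01 -0.015 0 0;0 0 0 0;0 0 0 0"

```text
clock: 50.45
position: [0.5316, 0.0027, 0.2093]
ee_rot: [-0.068, 0.738, 0.066, 0.668]
ft_force: [0.7, 0.1, -0.6]
grip_width: 0.548
```

```bash
python3 - <<'E'
from h import *
i,k,R,t=snap("wrist"); np.savez("w36.npz",k=k,R=R,t=t);cv2.imwrite("pics/w36.png",i)
a=cv2.imread("pics/w35.png")
cv2.imwrite("pics/w35c.png",cv2.resize(a[50:290,210:440],None,fx=2.5,fy=2.5,interpolation=2));cv2.imwrite("pics/w36c.png",cv2.resize(i[10:190,190:420],None,fx=3,fy=3,interpolation=2))
E
```

```text
(no output)
```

View pics/w35c.png

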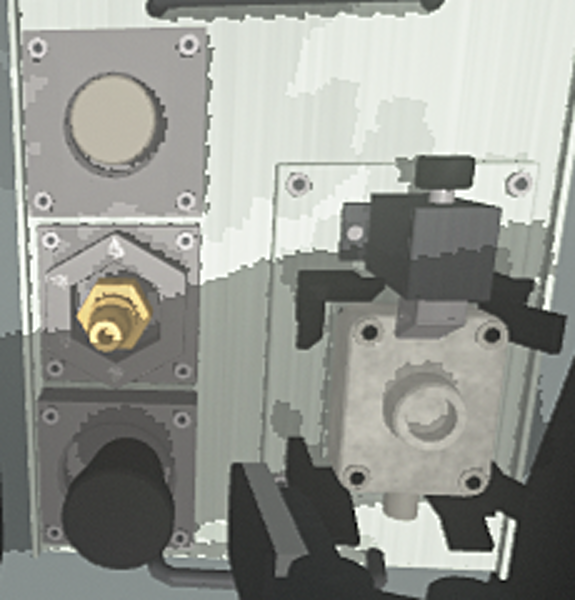

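View pics/w36c.png

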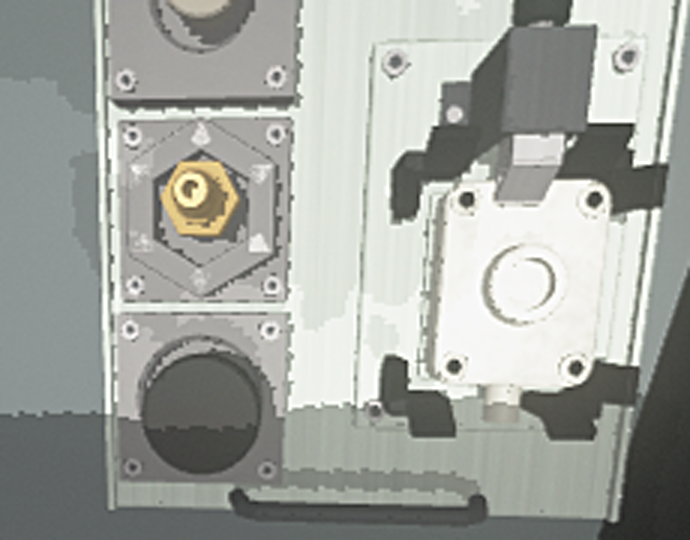

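```bash
python3 - <<'E'
from h import *
a=np.load("w35.npz");b=np.load("w36.npz")
def T(p,q): return tri([(a["k"],a["R"],a["t"],full(p,(210,50),2.5)),(b["k"],b["R"],b["t"],full(q,(190,10),3))])[0]
H=np.array([T(p,q) for p,q in zip([(369,332),(492,335),(357,478),(473,481)],[(467,200),(595,200),(454,366),(576,367)])]);print("housing holes",H.round(4),"mean",H.mean(0).round(4))
L=np.array([T(p,q) for p,q in zip([(50,415),(182,419),(55,533),(179,538)],[(130,330),(270,330),(133,468),(267,470)])]);print("lg block",L.mean(0).round(4))
print("lg rim",T((117,503),(201,413)).round(4),"fit tip",T((109,334),(191,188)).round(4))
F=np.array([T(p,q) for p,q in zip([(50,240),(185,240),(56,370),(183,371)],[(133,136),(276,134),(135,286),(273,286)])]);print("fit block",F.mean(0).round(4))
z=lambda p,h:onz(a["k"],a["R"],a["t"],full(p,(210,50),2.5),h)
print("small rim",z((112,121),.044).round(4),"block",np.mean([z(p,.023) for p in[(38,47),(189,45),(43,202),(186,202)]],0).round(4))
ti,*_=snap("top");si,*_=snap("scene")
cv2.imwrite("pics/tf.png",cv2.resize(ti[130:250,90:370],None,fx=2.8,fy=2.8,interpolation=2));cv2.imwrite("pics/sf.png",cv2.resize(si[100:260,190:350],None,fx=3.7,fy=3.7,interpolation=2))
E
```

```text
housing holes [[0.5776 0.1115 0.0457]
 [0.6145 0.1182 0.0458]
 [0.5864 0.063  0.0489]
 [0.6232 0.07   0.0481]] mean [0.6004 0.0907 0.0471]
lg block [0.5075 0.0327 0.0236]
lg rim [0.5099 0.0311 0.0401] fit tip [0.4967 0.0986 0.0627]
fit block [0.4959 0.0956 0.0121]
small rim [0.4852 0.1599 0.044 ] block [0.4837 0.1584 0.023 ]
```

View pics/tf.png

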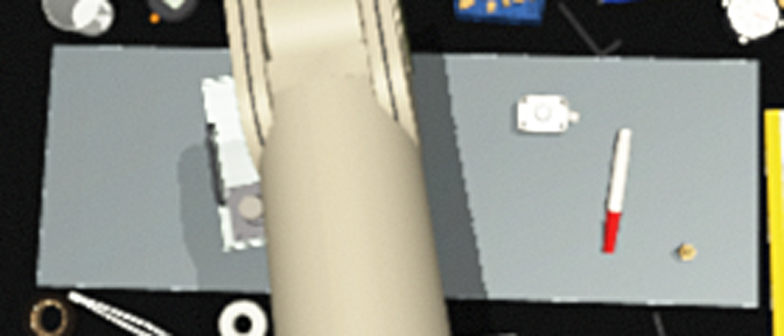

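View pics/sf.png

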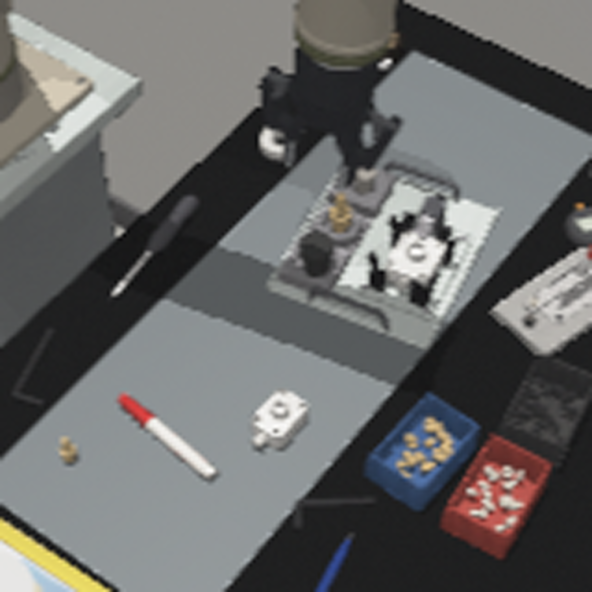

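```bash
python3 - <<'E'
from h import *
i=cv2.imread("pics/w35.png")[200:290,225:290];j=cv2.imread("pics/w36.png")[115:175,225:290]
f=lambda x:cv2.convertScaleAbs(cv2.resize(x,None,fx=6,fy=6,interpolation=2),alpha=2.2,beta=10)
cv2.imwrite("pics/lg35.png",f(i));cv2.imwrite("pics/lg36.png",f(j))
E
```

```text
(no output)
```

View pics/lg35.png

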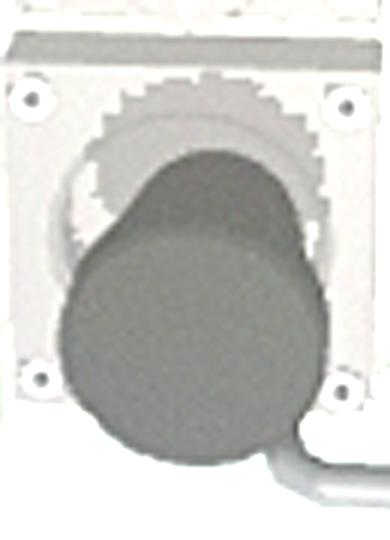

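View pics/lg36.png

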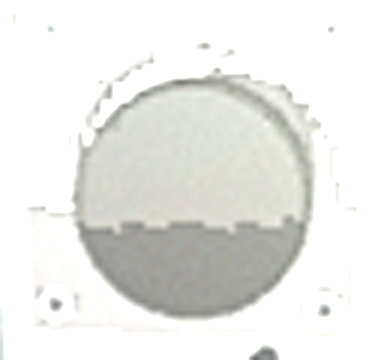

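```bash
python3 - <<'E'
from h import *
a=np.load("w35.npz");b=np.load("w36.npz")
P=full((193,347),(225,200),6);Q=full((194,198),(225,115),6)
print(tri([(a["k"],a["R"],a["t"],P),(b["k"],b["R"],b["t"],Q)])[0].round(4),onz(a["k"],a["R"],a["t"],P,.055).round(4),onz(b["k"],b["R"],b["t"],Q,.055).round(4))
f=full((212,150),(225,200),6);print("foot far edge if z .013",onz(a["k"],a["R"],a["t"],f,.013).round(4))
# predicted rim pixel radius check
for c in(a,b):
    C=-c["R"].T@c["t"];print("cam",C.round(3))
E
```

```text
[0.5112 0.0331 0.0553] [0.5111 0.0329 0.055 ] [0.5114 0.0331 0.055 ]
foot far edge if z .013 [0.508  0.0453 0.013 ]
cam [0.51  0.16  0.283]
cam [0.531 0.076 0.344]
```

```bash
python3 - <<'E'
from h import *
a=np.load("w35.npz")
for z in(.044,.052):
    c=np.array([.4852,.1599,z]);u=np.array([.983,.183,0])*.013
    print(z,"rim diameter px",np.linalg.norm(proj(a["k"],a["R"],a["t"],c+u)-proj(a["k"],a["R"],a["t"],c-u)),"seen",(158-67)/2.5)
o=get_obs();print(o["clock"],o["ft_force"].round(1))
from workcell import workorder
print(workorder.hand_in())
E
```

```text
0.044 rim diameter px 33.82269859041197 seen 36.4
0.052 rim diameter px 34.97879101729619 seen 36.4
50.6 [-0.5 -0.  -0.4]
the job is handed in; nothing more can be done
None
```

I placed all four parts and handed the job in at about 50.6 s of the 102 s. The small stopper's height was not firmly confirmed, because my one check on it disagreed.

- **Wide housing:** pressed into the nest until the push force dropped from 8 to 3 N. The bolt is now seen over the body's end. The holes triangulate to z ≈ 47 mm, so the underside is about 18 mm above the nest's origin (the limit is 20). The body centre is about 3 mm off the pad's centre. It may lean about 0.05 rad, with the latch end lower (limit 0.1).
- **Long fitting:** tip at z ≈ 63 mm, where 64 was expected. It is about 3 mm from the pocket's centre.
- **Large stopper:** rim at z ≈ 55 mm as it should be when on the well floor. It is 2–4 mm off centre. My first height reading (40 mm) was a misread rim; an enlarged crop gave 55.
- **Small stopper:** rim about 2 mm off centre and upright by eye. I estimated its height only from its apparent rim size. I read 36.4 px by eye, where seated would be 33.8 and standing on the block's top about 35. The reading fits neither and may include the dark ring of the well. I handed in within the same script, so I did not look again. The release height, with the foot about 1 mm above the well floor, and the picture of it inside the well point to it being seated.
- **Left where they lay:** I did not touch the narrow housing or the short fitting. Both appear in place in the last pictures, though I did not re-measure their positions.
- **Robot:** the gripper was clear of everything at hand-in. It had drifted to about 0.1 rad of tilt along the way, which I allowed for when placing.

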